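# Unlatch the baker's tool case and lay its tools out on the layout tray

## Task

Swing the latch lever clear of the tool case's lid, then open the lid to upright or beyond, where it stays. Take out the dough scraper and the round cutter and set each down (do not drop it) inside its own drawn outline on the tray: the scraper flat with its handle in the outline's narrow strip, the cutter upright with its handle on top. Leave the brush, the spatula and the white cup where they lie.

Things in the scene. Friction and masses are not known exactly. Their poses are not given: they have to be found in the camera images.
- case: Aluminium tool case, fixed to the table: 330 (its x) x 180 (its y) x 75 mm high, open on top, walls and floor 5 mm thick. Origin at the centre of its underside. Its lid is hinged along the +y long side; the latch is on the -y side.
- latch (a joint): Angle of the latch lever, a flat dark bar that turns about a vertical pivot on a bracket outside the case's -y side. At 0 it points along the case's +y, over the lid, and blocks it; it swings clockwise seen from above, towards the case's +x, up to the stop at 1.9 rad. It starts between 0 and 0.3, is clear of the lid above 1.45 and stays where it is left (about 2 N at the peg moves it).
- latch_peg (a point): Middle of the upright black round peg on the latch lever, 18 mm in diameter and 42 mm tall, by which the lever is swung; 62 mm from the pivot. Its top is at 133 mm and its foot, on the bar, at 91 mm above the table.
- latch_pivot (a point): Point on the latch's vertical pivot axis at the same height as latch_peg (112 mm above the table).
- lid (a joint): Opening angle of the lid: 0 shut, 1.57 upright, stop at 1.85 rad. The lid is a 336 x 188 x 6 mm aluminium plate of 0.4 kg on a stiff hinge: it stays at any angle it is left at, and takes about 6 N at the handle to move.
- lid_handle (a point): Middle of the lid's bar handle: round dark steel bar 10 mm in diameter, 100 mm long, parallel to the hinge (the lid's x), 40 mm above the lid's top face, 12 mm inside the lid's front edge. At the shut lid it is 122 mm above the table.
- lid_hinge (a point): Point on the lid's hinge axis straight behind the handle; the axis lies along the case's x, 75 mm above the table. The handle moves on a circle about it (radius 181 mm, in the case's y-z plane).
- scraper_handle (a point): Centre of the dough scraper's wooden handle, a bar 24 mm wide, 120 mm long (its y) and 30 mm tall that sits on a 3 mm thick flat steel blade; handle top 33 mm and this point 18 mm above what the scraper lies on. The blade is 120 mm wide (y) and reaches 93 mm from the handle's middle towards the scraper's -x. Starts inside the case, flat, handle across the case (nearly along the case's y), blade towards the case's -x.
- scraper_edge (a point): Middle of the scraper's blade edge, 93 mm from the handle's middle towards the scraper's -x, 1.5 mm above what it lies on.
- cutter_handle (a point): Centre of the round cutter's handle, a wooden bar of 16 mm diameter and 72 mm length along the cutter's x, 55 mm above the cutter's foot. The cutter is a steel ring of 80 mm diameter and 30 mm height; two steel strips at its sides carry the bar; 63 mm tall in all. Starts upright inside the case, at its +x end, bar nearly along the case's x.
- tray: Shallow aluminium tray, fixed: 380 (its x) x 260 (its y) mm, rim 11 mm high, floor 4 mm above the table, lined with white paper. Origin at the centre of its underside.
- spot_handle (a point): On the tray's floor (4 mm above the table): where the middle of the scraper's handle belongs. The drawn black outline is a 117 x 132 mm rectangle with a line parting off a narrow strip along one long side; this is the middle of the strip. x and y axes as the scraper's should be: y along the strip, blade towards -x.
- spot_edge (a point): Where the middle of the scraper's blade edge belongs: 93 mm from spot_handle towards its -x, in the same outline.
- spot_round (a point): Centre of the drawn black circle, 92 mm in diameter, for the round cutter, on the tray's floor (4 mm above the table). Which end of the tray has which outline varies.
- brush: Bystander: pastry brush, 190 mm long, lying between case and tray. Origin at its underside.
- spatula: Bystander: spatula, 240 mm long, lying on the table beyond the case's hinge side.
- salt_cup: Bystander: white cup, 66 mm across, 60 mm tall, beyond the case and tray.

How it is judged:
By the outcome, as a careful person would: the job done as asked, in the order asked, and still so for the second after the job is handed in, with the robot touching nothing.
It also fails if it takes over 72 s, if anything falls off the work surface, if the arm or the gripper's body presses on something with over 40 N, if the wrist force passes 120 N, or if a joint passes its speed limit or range.

## Robot

A 6-joint arm with a two-finger parallel gripper is mounted at the origin on the work surface. World frame = base frame: x ahead of the robot, y to its left, z up, the work surface at z = 0. Lengths are in m, angles in rad, forces in N, time in s.
With the tool pointing down it reaches from about 0.2 to 0.875 m from the base axis. Payload 3.4 kg.
Tool frame: the origin (TCP) lies at the very end of the fingers, on their centre line; the grasp point (between the pads) lies 19 mm behind it; y points along the fingers, x is the direction in which the jaws open and shut, and the axes are right-handed (so a half turn about y gives the same grasp; the last joint's range is limited). The gripper opens to 94 mm and grips with 3 to 60 N. Pads are 16 mm wide; open, the fingers measure 119 mm over their backs; the gripper's body (75 mm by 177 mm) begins 78 mm behind the grasp point.
Start: joints at [1.2, 0.276, 1.505, -0, 1.361, -0.121], TCP at [0.142, 0.557, 0.205] pointing down, gripper open.
Joint ranges: [-2.89, 2.89], [-0.75, 2.08], [0.22, 2.7], [-1.18, 4.32], [0.11, 2.71], [-2.7, 2.7]. Speed limits (rad/s): [2.57, 2.57, 3.14, 3.14, 3.14, 3.14].

## Interface

Orientations are given as a unit quaternion [x, y, z, w].
In Python, from cell import bot gives the robot as it stands.
- The arm moves only by the tool apply_moves, never from a script. Its argument "commands" is a list of rows, each a list of 7 numbers: the turn, a rotation vector about the tool's x, y, z in degrees, then the shift along the tool's x, y, z in mm, then the finger opening in mm, from 0 to 94. A call has exactly 5 rows; each row is the pose to reach, as a shift and turn from the pose commanded when the call began, along the tool's axes at that moment; what a row does not reach only later rows make up. A row lasts 1/12 s, in which the tool goes at most 41.7 mm and 7.16 degrees, less where a joint would pass 70% of its speed; a pose out of reach is approached as far as the arm can. A call with a gripper value outside its range is refused whole. The fingers move at their own pace and stop on an object; "squeeze" is the grip in N (left out, the last holds). Time passes only in rows, so rows that repeat a pose let the fingers close, or fill a call up. It gives the time, the measured TCP pose, the force and the opening at its end, in the units of the state.
- bot.get_obs(): the state, without advancing time (a new reading comes with each control period).
- bot.camera(name): name is "scene" or "top"; returns a dict with "pixels" (384x512x3 uint8, blue, green, red), "z_map" (384x512 float32, m along the optical axis (not along the pixel's ray), 0 where there is no reading), "camera_matrix" (3x3 intrinsics, pixels), "T" (4x4, takes a point from camera to world coordinates). Camera axes: x right, y down, z forward; pixel columns grow to the right and rows downward; lengths in m; the calibration is good to about 2 mm. A picture is of the moment at which its call begins.
- bot.sign_off(): hands the job in, once; it reports no verdict.
The state is a dict: "time": time; "joint_positions": joint angles; "joint_vel": joint speeds; "tau": joint torques, N m; "ee_pos": TCP position; "tool_rot": TCP orientation; "contact_force": force on the tool from outside, world axes, zero at the start; "torque": the same for the moment, N m; "width": opening from 0.0 (shut) to 1.0 (fully open).
Only numpy, scipy, OpenCV 4.12 (cv2) and the standard library are available. Lean on these libraries where they do the work, as an engineer would, in place of code of your own. Each camera call takes 0.05 s, during which the arm holds its last target.

## Working session

There is one attempt and no reset: what is moved stays moved. The work goes in short steps, Python scripts to look and compute and a tool call to move; the robot and the scene stay as the last step left them, time stands still between calls to the robot, and variables do not carry over. Pictures are saved under pics/ and viewed, and the job is handed in when it is done.

Besides the shell and the picture viewer there is one more tool, called after ">>>" by a JSON object that holds its "method" and its "body", one argument or row to a line. apply_moves: Moves the arm, as the interface text tells. Its arguments: {"type":"object","properties":{"commands":{"type":"array"},"squeeze":{"type":"number"}},"required":["commands"]}

```bash
ls; mkdir -p pics
python3 - <<'E'
from cell import bot
import cv2,numpy as np
o=bot.get_obs();print({k:np.round(v,3).tolist() for k,v in o.items()})
for n in("scene","top"):
    c=bot.camera(n);cv2.imwrite(f"pics/{n}0.png",c["pixels"]);np.savez(f"{n}0.npz",**c)
    print(n,c["camera_matrix"].round(1).tolist(),c["T"].round(3).tolist())
E
```

```text
pics
{'time': 0.0, 'joint_positions': [1.2, 0.277, 1.506, -0.0, 1.361, -0.121], 'joint_vel': [-0.001, -0.001, 0.001, -0.001, 0.002, -0.001], 'tau': [0.001, -40.457, -23.724, 0.07, 0.034, -0.0], 'ee_pos': [0.142, 0.557, 0.205], 'tool_rot': [0.559, 0.433, -0.434, -0.558], 'contact_force': [-0.858, -0.225, 0.005], 'torque': [-0.04, -0.017, 0.025], 'width': 0.998}
scene [[348.0, 0.0, 250.0], [0.0, 348.0, 190.1], [0.0, 0.0, 1.0]] [[0.78, 0.435, -0.45, 0.99], [0.626, -0.537, 0.565, -0.454], [0.004, -0.722, -0.691, 0.748], [0.0, 0.0, 0.0, 1.0]]
top [[374.9, 0.0, 254.3], [0.0, 374.9, 193.5], [0.0, 0.0, 1.0]] [[-0.01, -0.998, 0.069, 0.512], [-1.0, 0.008, -0.019, 0.082], [0.018, -0.069, -0.997, 1.046], [0.0, 0.0, 0.0, 1.0]]
```

View pics/top0.png

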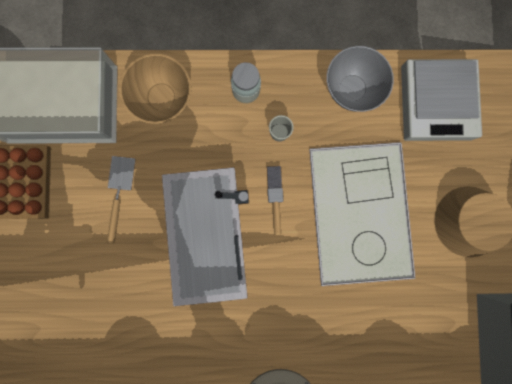

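View pics/scene0.png

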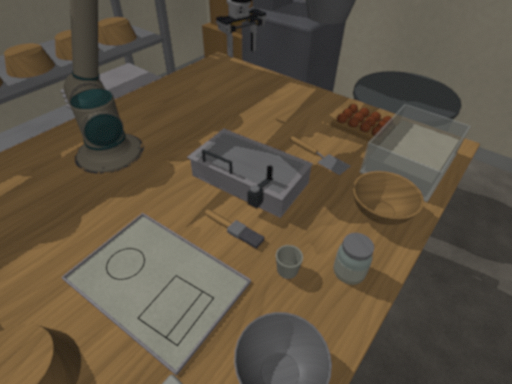

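```bash
cat > h.py <<'E'
import numpy as np,cv2
from scipy.spatial.transform import Rotation as R
def ray(c,u,v,z):
    K,T=c["camera_matrix"],c["T"]
    d=T[:3,:3]@np.linalg.solve(K,[u,v,1.]);o=T[:3,3]
    return o+d*(z-o[2])/d[2]
def proj(c,p):
    K,T=c["camera_matrix"],c["T"]
    q=K@(T[:3,:3].T@(np.asarray(p)-T[:3,3]));return q[:2]/q[2]
def zp(c,u,v):
    K,T=c["camera_matrix"],c["T"];z=c["z_map"][int(v),int(u)]
    return T[:3,:3]@(np.linalg.solve(K,[u,v,1.])*z)+T[:3,3]
E
python3 - <<'E'
from h import *
t=np.load("top0.npz");s=np.load("scene0.npz")
a=cv2.resize(t["pixels"][130:320,150:290],None,fx=4,fy=4,interpolation=cv2.INTER_CUBIC);cv2.imwrite("pics/topcase.png",a[:600])
a=cv2.resize(t["pixels"][135:290,300:420],None,fx=3.8,fy=3.8,interpolation=cv2.INTER_CUBIC);cv2.imwrite("pics/toptray.png",a)
a=cv2.resize(s["pixels"][120:220,180:320],None,fx=5.5,fy=5.5,interpolation=cv2.INTER_CUBIC);cv2.imwrite("pics/scenecase.png",a)
for u,v in[(200,220),(210,280),(230,180),(238,258),(220,195),(243,197),(360,250),(330,200)]: print(u,v,zp(t,u,v).round(4))
E
```

```text
200 220 [0.5113 0.2031 0.0823]
210 280 [0.3601 0.1775 0.0857]
230 180 [0.6134 0.1259 0.0835]
238 258 [0.418  0.1056 0.1233]
220 195 [0.5716 0.1482 0.1332]
243 197 [0.5683 0.0926 0.0989]
360 250 [ 0.4241 -0.229   0.0053]
330 200 [ 0.5633 -0.1485  0.0073]
```

View pics/topcase.png

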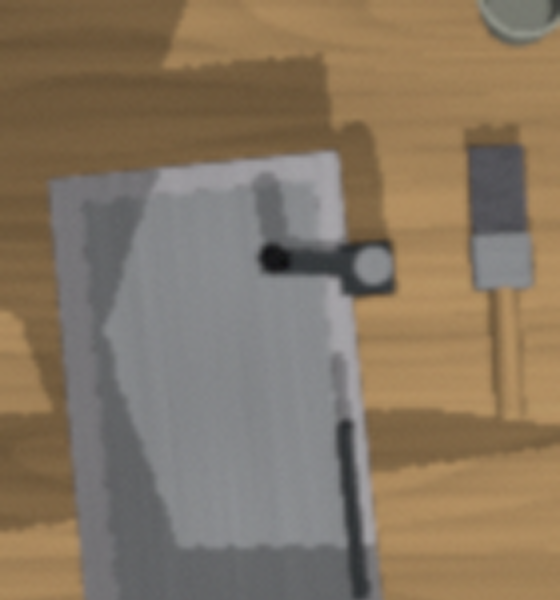

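View pics/toptray.png

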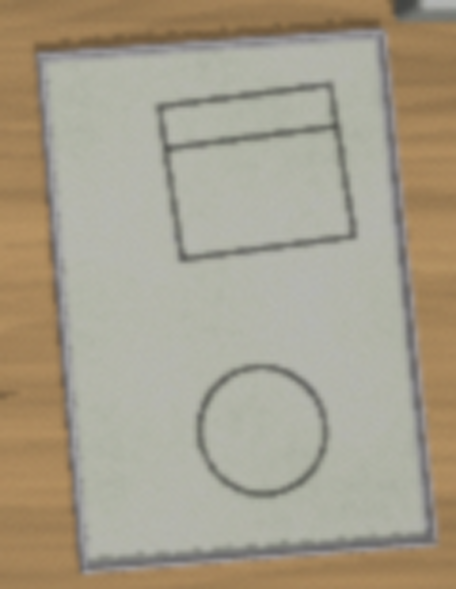

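View pics/scenecase.png

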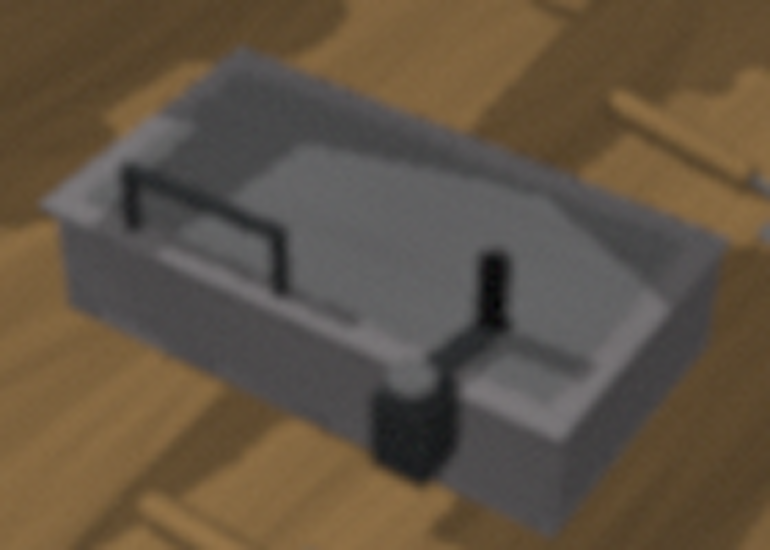

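Run:
```python
from h import *
t=dict(np.load("top0.npz"));s=dict(np.load("scene0.npz"))
g=cv2.cvtColor(t["pixels"],cv2.COLOR_BGR2GRAY)
f=lambda x,y,z,k=4,ox=150,oy=130: ray(t,x/k+ox,y/k+oy,z)
print("lid corners TL,TR",f(50,183,.081).round(4),f(338,152,.081).round(4))
m=((g<60)*255).astype(np.uint8);roi=np.zeros_like(m);roi[225:290,225:250]=m[225:290,225:250]
ys,xs=np.nonzero(roi);print("handle rows",ys.min(),ys.max(),xs.min(),xs.max())
p=np.array([ray(t,x,y,.124) for x,y in zip(xs,ys)]);
r=cv2.minAreaRect(p[:,:2].astype(np.float32)*1000);print("handle",r)
# peg top & pivot
m2=(g<35);m2[:,:205]=0;m2[:,240:]=0;m2[:185]=0;m2[210:]=0
ys,xs=np.nonzero(m2);print("peg top",ray(t,xs.mean(),ys.mean(),.133),len(xs), xs.mean(),ys.mean())
print("peg man",f(272,258,.133),"pivot",f(373,265,.098))
# scene peg
gs=cv2.cvtColor(s["pixels"],cv2.COLOR_BGR2GRAY)
print("scene peg top",ray(s,494/5.5+180,256/5.5+120,.133),"foot",ray(s,492/5.5+180,325/5.5+120,.091))
print("scene handle ends",ray(s,128/5.5+180,170/5.5+120,.122),ray(s,282/5.5+180,236/5.5+120,.122))
# tray
k=3.8
for z in(.004,):
  c=[f(x,y,z,k,300,135) for x,y in[(160,105),(330,84),(355,237),(184,260),(168,148),(338,126)]]
  print(np.round(c,4))
b=cv2.adaptiveThreshold(g,255,cv2.ADAPTIVE_THRESH_MEAN_C,cv2.THRESH_BINARY_INV,11,15)
b[:150]=0;b[278:]=0;b[:,:325]=0;b[:,402:]=0
cs,h=cv2.findContours(b,cv2.RETR_CCOMP,cv2.CHAIN_APPROX_NONE)
for q in cs:
  if len(q)<40: continue
  P=np.array([ray(t,*x[0],.004)[:2]*1000 for x in q],np.float32)
  print(len(q),cv2.minAreaRect(P),cv2.minEnclosingCircle(P))
```

```text
lid corners TL,TR [0.626  0.2998 0.081 ] [0.6448 0.1142 0.081 ]
handle rows 236 278 235 240
handle ((420.7096252441406, 107.03765869140625), (102.08879852294922, 5.28191614151001), 5.036954402923584)
peg top [0.5738939 0.1519557 0.133    ] 27 218.44444444444446 194.07407407407408
peg man [0.57286274 0.15304006 0.133     ] pivot [0.57023481 0.09194294 0.098     ]
scene peg top [0.57325949 0.15595546 0.133     ] foot [0.57676646 0.15254611 0.091     ]
scene handle ends [0.37099335 0.10103305 0.122     ] [0.47152431 0.11097256 0.122     ]
[[ 0.6685 -0.1859  0.004 ]
 [ 0.6834 -0.3132  0.004 ]
 [ 0.5693 -0.3279  0.004 ]
 [ 0.5535 -0.2007  0.004 ]
 [ 0.6364 -0.191   0.004 ]
 [ 0.6519 -0.3181  0.004 ]]
99 ((429.4176940917969, -254.6468048095703), (95.14712524414062, 93.62976837158203), 89.32238006591797) ((429.4221496582031, -253.69369506835938), 49.09347915649414)
90 ((429.38873291015625, -253.35757446289062), (87.39102172851562, 89.20578002929688), 43.58259582519531) ((430.1579284667969, -253.6207275390625), 46.11042785644531)
173 ((619.9651489257812, -255.1764373779297), (118.90850067138672, 134.33534240722656), 7.038424491882324) ((620.302734375, -254.74708557128906), 87.59727478027344)
139 ((604.3026733398438, -257.22216796875), (82.99442291259766, 129.2635955810547), 6.924253940582275) ((604.7332763671875, -257.2219543457031), 72.78208923339844)
105 ((660.8673706054688, -249.90428161621094), (31.932422637939453, 129.44369506835938), 6.970702171325684) ((660.0592651367188, -250.1476593017578), 64.98560333251953)
```

```bash
cat >> h.py <<'E'
import json,os
def Rt(yaw,tilt=0):
    a=np.radians(yaw);c,s=np.cos(a),np.sin(a)
    return np.array([[c,0,-s],[s,0,c],[0,-1,0]])
def state():
    from cell import bot
    o=bot.get_obs();return np.array(o["ee_pos"]),R.from_quat(o["tool_rot"]).as_matrix(),o
def load():
    if os.path.exists("cmd.json"):
        d=json.load(open("cmd.json"));return np.array(d["p"]),np.array(d["R"])
    p,M,_=state();return p,M
def plan(way,mult=False,q=1.0):
    """way: list of (pos,yaw,open,mm_per_row) or ('w',rows,open)"""
    p,M=load();p0,M0=p,M;pose=[];op=None
    for w in way:
        if isinstance(w[0],str): pose+=[(p,M,w[2])]*w[1];op=w[2];continue
        t=np.array(w[0]);N=Rt(w[1]);d=np.linalg.norm(t-p)*1000
        rv=R.from_matrix(M.T@N).as_rotvec();n=max(1,int(np.ceil(max(d/w[3],np.degrees(np.linalg.norm(rv))/6.5))))
        pose+=[(p+(t-p)*i/n,M@R.from_rotvec(rv*i/n).as_matrix(),w[2]) for i in range(1,n+1)]
        p,M=t,N
    while len(pose)%5: pose.append(pose[-1])
    p,M=p0,M0
    for k in range(0,len(pose),5):
        rows=[]
        for t,N,o in pose[k:k+5]:
            rv=np.degrees(R.from_matrix(M.T@N).as_rotvec());sh=M.T@(t-p)*1000
            rows.append([float(np.round(x*2)/2)+0. for x in rv]+[float(np.round(x/q)*q)+0. for x in sh]+[o])
        print(json.dumps([[int(x) if x==int(x) else x for x in r] for r in rows]))
        r=rows[-1];p=p+M@(np.array(r[3:6])/1000);M=M@R.from_rotvec(np.radians(r[:3])).as_matrix()
    json.dump({"p":p.tolist(),"R":M.tolist()},open("cmd.json","w"))
    print("end",p.round(4),"yaw",np.degrees(np.arctan2(M[1,0],M[0,0])).round(1),"calls",len(pose)//5)
E
python3 - <<'E'
from h import *
p,M,o=state();print(p,M.round(3))
yaw=np.degrees(np.arctan2(M[1,0],M[0,0]));print(yaw)
peg=np.array([.5733,.1535])
for y in(5,-175,95,-85): print(y, (y-yaw+180)%360-180)
E
```

```text
[0.1419561  0.55669046 0.20471788] [[ 0.247 -0.001 -0.969]
 [ 0.969 -0.001  0.247]
 [-0.002 -1.     0.   ]]
75.69171348476127
5 -70.69171348476127
-175 109.3082865152387
95 19.308286515238734
-85 -160.69171348476127
```

Run:
```python
from h import *
pv=np.array([.571,.0918])
a0=87.5
P=lambda a,z:(pv[0]+.062*np.cos(np.radians(a)),pv[1]+.062*np.sin(np.radians(a)),z)
way=[(P(a0,.215),-2.5,60,33),(P(a0,.106),-2.5,60,27),('w',4,14)]
for a in np.arange(a0-6,-5,-6.1): way.append((P(a,.106),a-90,14,20))
print(a)
plan(way)
```

```text
-3.8999999999999204
[[0, 4.5, 0, -16, -1, -29, 60], [0, 8.5, 0, -32, -1, -58, 60], [0, 13, 0, -47, -2, -86, 60], [0, 17.5, 0, -63, -2, -115, 60], [0, 21.5, 0, -79, -3, -144, 60]]
[[0, 4.5, 0, -4, 0, -32, 60], [0, 9, 0, -8, -1, -65, 60], [0, 13.5, 0, -12, -1, -97, 60], [0, 17.5, 0, -16, -2, -130, 60], [0, 22, 0, -20, -3, -163, 60]]
[[0, 4.5, 0, 8, 0, -32, 60], [0, 8.5, 0, 16, -1, -63, 60], [0, 13, 0, 24, -1, -95, 60], [0, 17.5, 0, 33, -2, -127, 60], [0, 21.5, 0, 41, -2, -158, 60]]
[[0, 4.5, 0, 20, -1, -27, 60], [0, 9, 0, 39, -1, -53, 60], [0, 13, 0, 59, -2, -80, 60], [0, 13, 0, 59, 20, -80, 60], [0, 13, 0, 59, 42, -80, 60]]
[[0, 0, 0, 0, 21, 0, 60], [0, 0, 0, 0, 43, 0, 60], [0, 0, 0, 0, 65, 0, 60], [0, 0, 0, 0, 65, 0, 14], [0, 0, 0, 0, 65, 0, 14]]
[[0, 0, 0, 0, 0, 0, 14], [0, 0, 0, 0, 0, 0, 14], [0, 6, 0, 6, 0, 0, 14], [0, 12.5, 0, 13, 0, -1, 14], [0, 18.5, 0, 19, 0, -3, 14]]
[[0, 6, 0, 6, 0, 0, 14], [0, 12, 0, 13, 0, -1, 14], [0, 18, 0, 19, 0, -3, 14], [0, 24.5, 0, 25, 0, -5, 14], [0, 30.5, 0, 31, 0, -8, 14]]
[[0, 6, 0, 7, 0, 0, 14], [0, 12, 0, 14, 0, -1, 14], [0, 18, 0, 20, 0, -3, 14], [0, 24.5, 0, 26, 0, -6, 14], [0, 30.5, 0, 32, 0, -9, 14]]
[[0, 6, 0, 6, 0, 0, 14], [0, 12, 0, 13, 0, -1, 14], [0, 12, 0, 13, 0, -1, 14], [0, 12, 0, 13, 0, -1, 14], [0, 12, 0, 13, 0, -1, 14]]
end [0.6329 0.0874 0.1061] yaw -93.8 calls 9
```

>>> {"method": "apply_moves", "body": {
  "commands": [
    [0,4.5,0,-16,-1,-29,60],
    [0,8.5,0,-32,-1,-58,60],
    [0,13,0,-47,-2,-86,60],
    [0,17.5,0,-63,-2,-115,60],
    [0,21.5,0,-79,-3,-144,60]
  ],
  "squeeze": 15
}}

```text
time: 0.52
ee_pos: [0.2627, 0.4437, 0.208]
tool_rot: [0.63, 0.321, -0.321, -0.63]
contact_force: [0.0, 0.4, -1.1]
width: 0.683
```

>>> {"method": "apply_moves", "body": {
  "commands": [
    [0,4.5,0,-4,0,-32,60],
    [0,9,0,-8,-1,-65,60],
    [0,13.5,0,-12,-1,-97,60],
    [0,17.5,0,-16,-2,-130,60],
    [0,22,0,-20,-3,-163,60]
  ]
}}

```text
time: 0.93
ee_pos: [0.3833, 0.332, 0.2112]
tool_rot: [0.68, 0.195, -0.195, -0.68]
contact_force: [-0.8, 1.0, -0.5]
width: 0.639
```

>>> {"method": "apply_moves", "body": {
  "commands": [
    [0,4.5,0,8,0,-32,60],
    [0,8.5,0,16,-1,-63,60],
    [0,13,0,24,-1,-95,60],
    [0,17.5,0,33,-2,-127,60],
    [0,21.5,0,41,-2,-158,60]
  ]
}}

```text
time: 1.35
ee_pos: [0.5024, 0.2201, 0.2133]
tool_rot: [-0.704, -0.064, 0.065, 0.704]
contact_force: [0.0, 0.2, -0.5]
width: 0.641
```

>>> {"method": "apply_moves", "body": {
  "commands": [
    [0,4.5,0,20,-1,-27,60],
    [0,9,0,39,-1,-53,60],
    [0,13,0,59,-2,-80,60],
    [0,13,0,59,20,-80,60],
    [0,13,0,59,42,-80,60]
  ]
}}

```text
time: 1.77
ee_pos: [0.5768, 0.1523, 0.1714]
tool_rot: [-0.707, 0.014, -0.016, 0.707]
contact_force: [-0.5, -0.4, -0.1]
width: 0.638
```

Run:
```python
from h import *
from cell import bot
p,M,o=state();print(o["time"],p,np.degrees(np.arctan2(M[1,0],M[0,0])),o["width"]*94,o["contact_force"])
c=bot.camera("scene");cv2.imwrite("pics/s1.png",c["pixels"]);np.savez("s1.npz",**c)
c=bot.camera("top");cv2.imwrite("pics/t1.png",c["pixels"])
```

```text
1.7667 [0.57678279 0.15226678 0.17144821] -2.494176310679911 59.97234498663338 [-0.52148177 -0.38495797 -0.08831606]
```

View pics/s1.png

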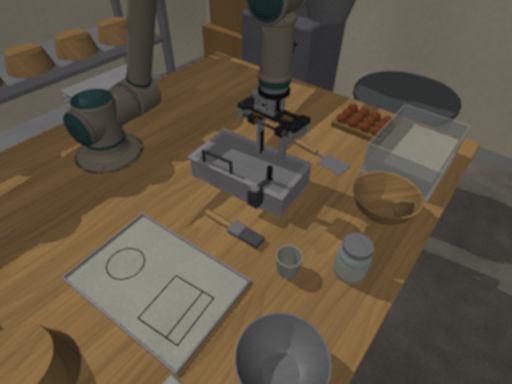

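View pics/t1.png

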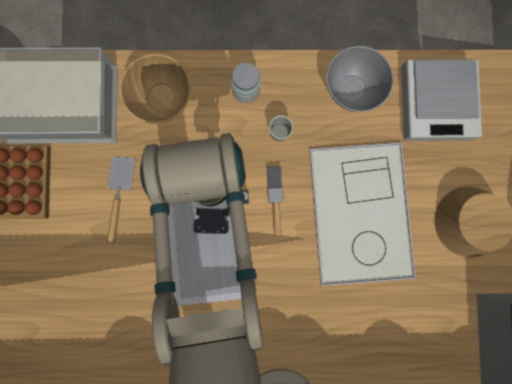

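>>> {"method": "apply_moves", "body": {
  "commands": [
    [0,0,0,0,21,0,60],
    [0,0,0,0,43,0,60],
    [0,0,0,0,65,0,60],
    [0,0,0,0,65,0,14],
    [0,0,0,0,65,0,14]
  ]
}}

```text
time: 2.28
ee_pos: [0.5738, 0.1542, 0.1065]
tool_rot: [0.707, -0.015, 0.013, -0.707]
contact_force: [0.2, 0.5, -0.3]
width: 0.53
```

>>> {"method": "apply_moves", "body": {
  "commands": [
    [0,0,0,0,0,0,14],
    [0,0,0,0,0,0,14],
    [0,6,0,6,0,0,14],
    [0,12.5,0,13,0,-1,14],
    [0,18.5,0,19,0,-3,14]
  ]
}}

```text
time: 2.7
ee_pos: [0.5934, 0.1514, 0.1083]
tool_rot: [-0.694, 0.129, -0.13, 0.696]
contact_force: [-1.0, 1.9, 0.7]
width: 0.186
```

>>> {"method": "apply_moves", "body": {
  "commands": [
    [0,6,0,6,0,0,14],
    [0,12,0,13,0,-1,14],
    [0,18,0,19,0,-3,14],
    [0,24.5,0,25,0,-5,14],
    [0,30.5,0,31,0,-8,14]
  ]
}}

```text
time: 3.12
ee_pos: [0.6194, 0.1321, 0.1083]
tool_rot: [-0.636, 0.308, -0.308, 0.637]
contact_force: [-2.8, 0.8, 2.2]
width: 0.185
```

>>> {"method": "apply_moves", "body": {
  "commands": [
    [0,6,0,7,0,0,14],
    [0,12,0,14,0,-1,14],
    [0,18,0,20,0,-3,14],
    [0,24.5,0,26,0,-6,14],
    [0,30.5,0,32,0,-9,14]
  ]
}}

```text
time: 3.53
ee_pos: [0.6323, 0.1019, 0.1082]
tool_rot: [-0.532, 0.465, -0.464, 0.534]
contact_force: [-2.9, 2.8, 1.8]
width: 0.186
```

>>> {"method": "apply_moves", "body": {
  "commands": [
    [0,6,0,6,0,0,14],
    [0,12,0,13,0,-1,14],
    [0,12,0,13,0,-1,14],
    [0,12,0,13,0,-1,14],
    [0,12,0,13,0,-1,14]
  ]
}}

```text
time: 3.95
ee_pos: [0.6326, 0.0885, 0.1081]
tool_rot: [-0.484, 0.516, -0.516, 0.484]
contact_force: [-4.3, -0.3, 6.5]
width: 0.188
```

Run:
```python
from h import *
hp=np.array([.4207,.1067])
# open, up, over handle, down
p,M=load()
plan([('w',2,60),((p[0],p[1],.215),-93.8,60,30),((hp[0],hp[1],.215),-85,50,33)])
```

```text
[[0, 0, 0, 0, 0, 0, 60], [0, 0, 0, 0, 0, 0, 60], [0, 0, 0, 0, -27, 0, 60], [0, 0, 0, 0, -54, 0, 60], [0, 0, 0, 0, -82, 0, 60]]
[[0, 0, 0, 0, -27, 0, 60], [0, -1.5, 0, -1, -27, -30, 50], [0, -2.5, 0, -1, -27, -61, 50], [0, -4, 0, -2, -27, -91, 50], [0, -5, 0, -3, -27, -122, 50]]
[[0, -1.5, 0, -3, 0, -30, 50], [0, -2.5, 0, -7, 0, -60, 50], [0, -4, 0, -10, 0, -91, 50], [0, -4, 0, -10, 0, -91, 50], [0, -4, 0, -10, 0, -91, 50]]
end [0.4203 0.1068 0.2152] yaw -84.8 calls 3
```

>>> {"method": "apply_moves", "body": {
  "commands": [
    [0,0,0,0,0,0,60],
    [0,0,0,0,0,0,60],
    [0,0,0,0,-27,0,60],
    [0,0,0,0,-54,0,60],
    [0,0,0,0,-82,0,60]
  ]
}}

```text
time: 4.37
ee_pos: [0.6334, 0.088, 0.1888]
tool_rot: [0.484, -0.516, 0.516, -0.483]
contact_force: [0.4, 0.2, -0.7]
width: 0.504
```

>>> {"method": "apply_moves", "body": {
  "commands": [
    [0,0,0,0,-27,0,60],
    [0,-1.5,0,-1,-27,-30,50],
    [0,-2.5,0,-1,-27,-61,50],
    [0,-4,0,-2,-27,-91,50],
    [0,-5,0,-3,-27,-122,50]
  ]
}}

```text
time: 4.78
ee_pos: [0.5114, 0.0991, 0.2156]
tool_rot: [-0.505, 0.494, -0.495, 0.506]
contact_force: [0.3, -0.2, -0.5]
width: 0.534
```

>>> {"method": "apply_moves", "body": {
  "commands": [
    [0,-1.5,0,-3,0,-30,50],
    [0,-2.5,0,-7,0,-60,50],
    [0,-4,0,-10,0,-91,50],
    [0,-4,0,-10,0,-91,50],
    [0,-4,0,-10,0,-91,50]
  ]
}}

```text
time: 5.2
ee_pos: [0.4201, 0.1074, 0.2161]
tool_rot: [-0.522, 0.476, -0.477, 0.523]
contact_force: [0.9, -0.7, 0.5]
width: 0.534
```

Run:
```python
from h import *
from cell import bot
p,M,o=state();print(o["time"],p,np.degrees(np.arctan2(M[1,0],M[0,0])),o["width"]*94,o["contact_force"])
c=bot.camera("scene");np.savez("s2.npz",**c)
cv2.imwrite("pics/s2.png",cv2.resize(c["pixels"][80:230,150:350],None,fx=4,fy=4,interpolation=cv2.INTER_CUBIC))
c=bot.camera("top");np.savez("t2.npz",**c);cv2.imwrite("pics/t2.png",cv2.resize(c["pixels"][130:320,150:290],None,fx=3,fy=3))
```

```text
5.2 [0.42006755 0.10739566 0.21613038] -84.71037684631366 50.15600443119504 [ 0.85237037 -0.70695478  0.48377784]
```

View pics/s2.png

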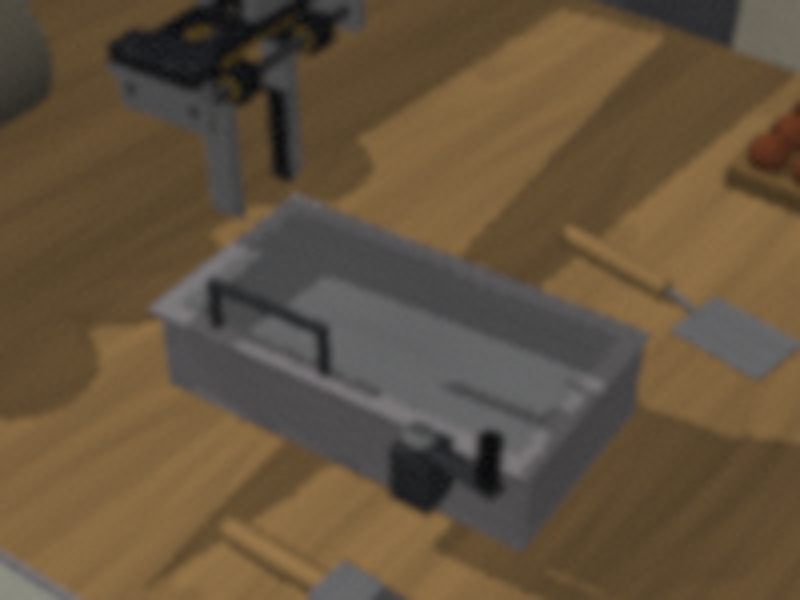

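View pics/t2.png

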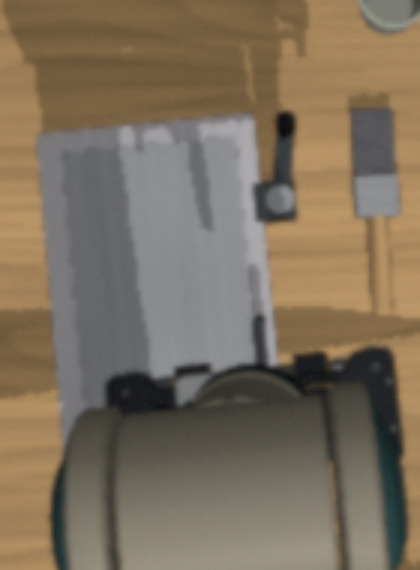

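Run:
```python
from h import *
hp=np.array([.4207,.1067,.122]);a=np.radians(5.1);cy=np.array([-np.sin(a),np.cos(a)])
p,M=load()
w=[((hp[0],hp[1],.103),-85,50,28),('w',6,4)]
for th in np.linspace(0,1.8,25)[1:]:
    dy=-.175*np.cos(th)+.047*np.sin(th)+.175; dz=.175*np.sin(th)+.047*np.cos(th)-.047
    w.append((np.r_[hp[:2]+cy*dy,.103+dz],-85,4,50))
plan(w)
```

```text
[[0, 0, 0, 0, 22, 0, 50], [0, 0, 0, 0, 45, 0, 50], [0, 0, 0, 0, 67, 0, 50], [0, 0, 0, 0, 90, 0, 50], [0, 0, 0, 0, 112, 0, 50]]
[[0, 0, 0, 0, 0, 0, 4], [0, 0, 0, 0, 0, 0, 4], [0, 0, 0, 0, 0, 0, 4], [0, 0, 0, 0, 0, 0, 4], [0, 0, 0, 0, 0, 0, 4]]
[[0, 0, 0, 0, 0, 0, 4], [0, 0, 0, -4, -13, 0, 4], [0, 0, 0, -9, -25, 0, 4], [0, 0, 0, -15, -38, 0, 4], [0, 0, 0, -22, -49, 0, 4]]
[[0, 0, 0, -7, -12, 1, 4], [0, 0, 0, -16, -22, 1, 4], [0, 0, 0, -25, -32, 1, 4], [0, 0, 0, -35, -41, 1, 4], [0, 0, 0, -46, -50, 1, 4]]
[[0, 0, 0, -11, -8, 0, 4], [0, 0, 0, -23, -14, 0, 4], [0, 0, 0, -35, -20, 0, 4], [0, 0, 0, -48, -25, 0, 4], [0, 0, 0, -61, -29, 0, 4]]
[[0, 0, 0, -13, -3, 0, 4], [0, 0, 0, -26, -5, 0, 4], [0, 0, 0, -40, -6, 0, 4], [0, 0, 0, -53, -6, 0, 4], [0, 0, 0, -67, -5, 0, 4]]
[[0, 0, 0, -13, 2, 0, 4], [0, 0, 0, -27, 5, 0, 4], [0, 0, 0, -40, 9, 0, 4], [0, 0, 0, -52, 14, 0, 4], [0, 0, 0, -64, 20, 0, 4]]
end [0.3977 0.3658 0.2159] yaw -84.8 calls 7
```

>>> {"method": "apply_moves", "body": {
  "commands": [
    [0,0,0,0,22,0,50],
    [0,0,0,0,45,0,50],
    [0,0,0,0,67,0,50],
    [0,0,0,0,90,0,50],
    [0,0,0,0,112,0,50]
  ],
  "squeeze": 30
}}

```text
time: 5.72
ee_pos: [0.4225, 0.1071, 0.1023]
tool_rot: [-0.522, 0.477, -0.477, 0.522]
contact_force: [0.4, -0.3, -0.0]
width: 0.534
```

>>> {"method": "apply_moves", "body": {
  "commands": [
    [0,0,0,0,0,0,4],
    [0,0,0,0,0,0,4],
    [0,0,0,0,0,0,4],
    [0,0,0,0,0,0,4],
    [0,0,0,0,0,0,4]
  ]
}}

```text
time: 6.13
ee_pos: [0.4219, 0.1073, 0.1047]
tool_rot: [-0.521, 0.476, -0.478, 0.523]
contact_force: [-0.4, 0.3, -0.0]
width: 0.214
```

>>> {"method": "apply_moves", "body": {
  "commands": [
    [0,0,0,0,0,0,4],
    [0,0,0,-4,-13,0,4],
    [0,0,0,-9,-25,0,4],
    [0,0,0,-15,-38,0,4],
    [0,0,0,-22,-49,0,4]
  ]
}}

```text
time: 6.55
ee_pos: [0.4179, 0.1258, 0.1531]
tool_rot: [0.525, -0.475, 0.478, -0.52]
contact_force: [-0.1, -10.5, -1.3]
width: 0.096
```

>>> {"method": "apply_moves", "body": {
  "commands": [
    [0,0,0,-7,-12,1,4],
    [0,0,0,-16,-22,1,4],
    [0,0,0,-25,-32,1,4],
    [0,0,0,-35,-41,1,4],
    [0,0,0,-46,-50,1,4]
  ]
}}

```text
time: 6.97
ee_pos: [0.4141, 0.1676, 0.2043]
tool_rot: [0.527, -0.473, 0.48, -0.518]
contact_force: [-3.4, -18.4, 11.8]
width: 0.094
```

Run:
```python
from h import *
from cell import bot
p,M,o=state();print(o["time"],p,o["width"]*94,o["contact_force"])
c=bot.camera("scene");cv2.imwrite("pics/s3.png",cv2.resize(c["pixels"][60:230,150:350],None,fx=3,fy=3))
```

```text
6.9667 [0.4141132  0.16761387 0.20426259] 8.855546420819001 [ -3.40521918 -18.42494878  11.8161629 ]
```

View pics/s3.png

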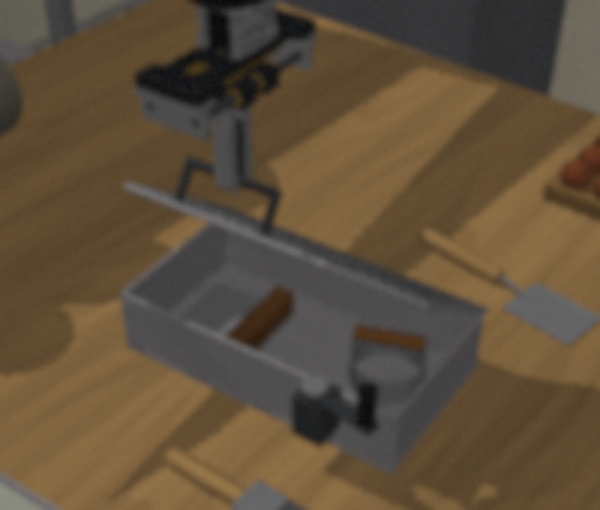

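>>> {"method": "apply_moves", "body": {
  "commands": [
    [0,0,0,-11,-8,0,4],
    [0,0,0,-23,-14,0,4],
    [0,0,0,-35,-20,0,4],
    [0,0,0,-48,-25,0,4],
    [0,0,0,-61,-29,0,4]
  ]
}}

```text
time: 7.43
ee_pos: [0.4092, 0.2302, 0.2362]
tool_rot: [0.524, -0.473, 0.48, -0.52]
contact_force: [-6.2, -13.3, 22.6]
width: 0.096
```

>>> {"method": "apply_moves", "body": {
  "commands": [
    [0,0,0,-13,-3,0,4],
    [0,0,0,-26,-5,0,4],
    [0,0,0,-40,-6,0,4],
    [0,0,0,-53,-6,0,4],
    [0,0,0,-67,-5,0,4]
  ]
}}

```text
time: 7.85
ee_pos: [0.4025, 0.3022, 0.2409]
tool_rot: [-0.522, 0.476, -0.477, 0.523]
contact_force: [-5.3, -2.4, 12.6]
width: 0.095
```

>>> {"method": "apply_moves", "body": {
  "commands": [
    [0,0,0,-13,2,0,4],
    [0,0,0,-27,5,0,4],
    [0,0,0,-40,9,0,4],
    [0,0,0,-52,14,0,4],
    [0,0,0,-64,20,0,4]
  ]
}}

```text
time: 8.27
ee_pos: [0.3964, 0.3672, 0.2188]
tool_rot: [-0.522, 0.477, -0.476, 0.523]
contact_force: [-4.3, -0.3, 6.3]
width: 0.096
```

Run:
```python
from h import *
from cell import bot
p,M,o=state();print(o["time"],p,o["width"]*94,o["contact_force"])
c=bot.camera("scene");cv2.imwrite("pics/s4.png",cv2.resize(c["pixels"][40:230,150:350],None,fx=3,fy=3))
p,M=load()
plan([('w',4,26),((p[0],p[1],.33),-85,26,30),((.50,.0,.33),-20,60,33)])
```

```text
8.2667 [0.39638053 0.3672302  0.21880811] 9.060237257954736 [-4.25909703 -0.28299731  6.25744329]
[[0, 0, 0, 0, 0, 0, 26], [0, 0, 0, 0, 0, 0, 26], [0, 0, 0, 0, 0, 0, 26], [0, 0, 0, 0, 0, 0, 26], [0, 0, 0, 0, -29, 0, 26]]
[[0, 0, 0, 0, -28, 0, 26], [0, 0, 0, 0, -57, 0, 26], [0, 0, 0, 0, -85, 0, 26], [0, -5, 0, 31, -85, 6, 60], [0, -10.5, 0, 62, -85, 11, 60]]
[[0, -5.5, 0, 32, 0, 0, 60], [0, -11, 0, 64, 0, 0, 60], [0, -16.5, 0, 95, 0, 0, 60], [0, -22, 0, 127, 0, 0, 60], [0, -27, 0, 159, 0, 0, 60]]
[[0, -5.5, 0, 28, 0, -14, 60], [0, -11, 0, 56, 0, -29, 60], [0, -16.5, 0, 84, 0, -43, 60], [0, -22, 0, 113, 0, -57, 60], [0, -27.5, 0, 141, 0, -72, 60]]
end [ 5.001e-01 -3.000e-04  3.303e-01] yaw -19.8 calls 4
```

View pics/s4.png

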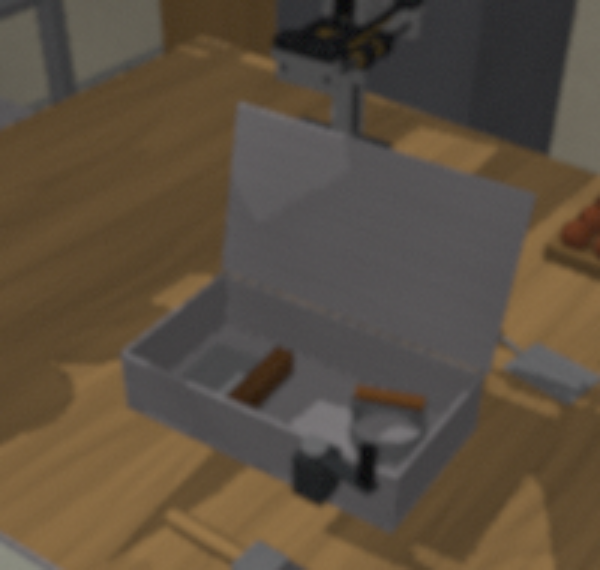

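Run:
```python
from h import *
p,M,o=state()
json.dump({"p":p.tolist(),"R":M.tolist()},open("cmd.json","w"))
plan([('w',4,26),((p[0],p[1],.33),-85,26,30),((.36,-.08,.33),5,70,36)])
```

```text
[[0, 0, 0, 0, 0, 0, 26], [0, 0, 0, 0, 0, 0, 26], [0, 0, 0, 0, 0, 0, 26], [0, 0, 0, 0, 0, 0, 26], [0, 0, 0, 0, -28, 0, 26]]
[[0, 0, 0, 0, -28, 0, 26], [0, 0, 0, 0, -56, 0, 26], [0, 0.5, -0.5, -1, -85, 0, 26], [0, -6, -0.5, 31, -85, -6, 70], [0, -12.5, -0.5, 63, -85, -11, 70]]
[[0, -6.5, 0, 30, 0, -12, 70], [0, -13, 0, 60, 0, -25, 70], [0, -19.5, 0, 89, 0, -37, 70], [0, -26, 0, 119, 1, -49, 70], [0, -32, 0, 149, 1, -61, 70]]
[[0, -6.5, 0, 18, 0, -26, 70], [0, -13, 0, 37, 0, -53, 70], [0, -19.5, 0, 56, 0, -79, 70], [0, -26, 0, 75, 0, -105, 70], [0, -32.5, 0, 94, 0, -131, 70]]
[[0, -6.5, 0, 1, 1, -32, 70], [0, -12.5, 0, 3, 1, -64, 70], [0, -12.5, 0, 3, 1, -64, 70], [0, -12.5, 0, 3, 1, -64, 70], [0, -12.5, 0, 3, 1, -64, 70]]
end [ 0.3599 -0.0798  0.3297] yaw 4.8 calls 5
```

>>> {"method": "apply_moves", "body": {
  "commands": [
    [0,0,0,0,0,0,26],
    [0,0,0,0,0,0,26],
    [0,0,0,0,0,0,26],
    [0,0,0,0,0,0,26],
    [0,0,0,0,-28,0,26]
  ]
}}

```text
time: 8.73
ee_pos: [0.3953, 0.3637, 0.24]
tool_rot: [0.526, -0.478, 0.476, -0.518]
contact_force: [-0.1, -0.6, -0.3]
width: 0.274
```

>>> {"method": "apply_moves", "body": {
  "commands": [
    [0,0,0,0,-28,0,26],
    [0,0,0,0,-56,0,26],
    [0,0,0,0,-85,0,26],
    [0,-6,0,31,-85,-6,70],
    [0,-12.5,0,63,-85,-11,70]
  ]
}}

```text
time: 9.15
ee_pos: [0.3939, 0.3028, 0.3313]
tool_rot: [-0.571, 0.414, -0.416, 0.574]
contact_force: [0.6, -0.2, -0.6]
width: 0.383
```

>>> {"method": "apply_moves", "body": {
  "commands": [
    [0,-6.5,0,30,0,-12,70],
    [0,-13,0,60,0,-25,70],
    [0,-19.5,0,89,0,-37,70],
    [0,-26,0,119,0,-49,70],
    [0,-32,0,149,0,-61,70]
  ]
}}

```text
time: 9.57
ee_pos: [0.3794, 0.1402, 0.3296]
tool_rot: [-0.664, 0.242, -0.242, 0.664]
contact_force: [-0.5, 0.6, 0.4]
width: 0.727
```

>>> {"method": "apply_moves", "body": {
  "commands": [
    [0,-6.5,0,18,0,-26,70],
    [0,-13,0,37,0,-53,70],
    [0,-19.5,0,56,0,-79,70],
    [0,-26,0,75,0,-105,70],
    [0,-32.5,0,94,0,-131,70]
  ]
}}

```text
time: 9.98
ee_pos: [0.3672, -0.0117, 0.3297]
tool_rot: [0.704, -0.065, 0.066, -0.704]
contact_force: [0.8, -0.6, -0.9]
width: 0.745
```

>>> {"method": "apply_moves", "body": {
  "commands": [
    [0,-6.5,0,1,0,-32,70],
    [0,-12.5,0,3,0,-64,70],
    [0,-12.5,0,3,0,-64,70],
    [0,-12.5,0,3,0,-64,70],
    [0,-12.5,0,3,0,-64,70]
  ]
}}

```text
time: 10.4
ee_pos: [0.3584, -0.0738, 0.3295]
tool_rot: [-0.707, -0.009, 0.009, 0.707]
contact_force: [-0.2, 0.2, -1.2]
width: 0.743
```

Run:
```python
from h import *
from cell import bot
p,M,o=state();print(o["time"],p,M.round(3),o["width"]*94,o["contact_force"],o["joint_positions"])
json.dump({"p":p.tolist(),"R":M.tolist()},open("cmd.json","w"))
c=bot.camera("scene");np.savez("s5.npz",**c);cv2.imwrite("pics/s5.png",cv2.resize(c["pixels"][80:230,170:350],None,fx=4,fy=4,interpolation=cv2.INTER_CUBIC))
c=bot.camera("top");np.savez("t5.npz",**c);cv2.imwrite("pics/t5.png",cv2.resize(c["pixels"][130:330,130:290],None,fx=3,fy=3,interpolation=cv2.INTER_CUBIC))
```

```text
10.4 [ 0.35840593 -0.07376837  0.32949287] [[ 1.     0.    -0.025]
 [ 0.025  0.     1.   ]
 [ 0.    -1.     0.   ]] 69.87067519934526 [-0.1910777   0.24319776 -1.17180178] [-3.94281754e-01 -1.01699547e-01  1.63227462e+00  4.39907472e-04
  1.61105367e+00 -4.19530731e-01]
```

View pics/s5.png

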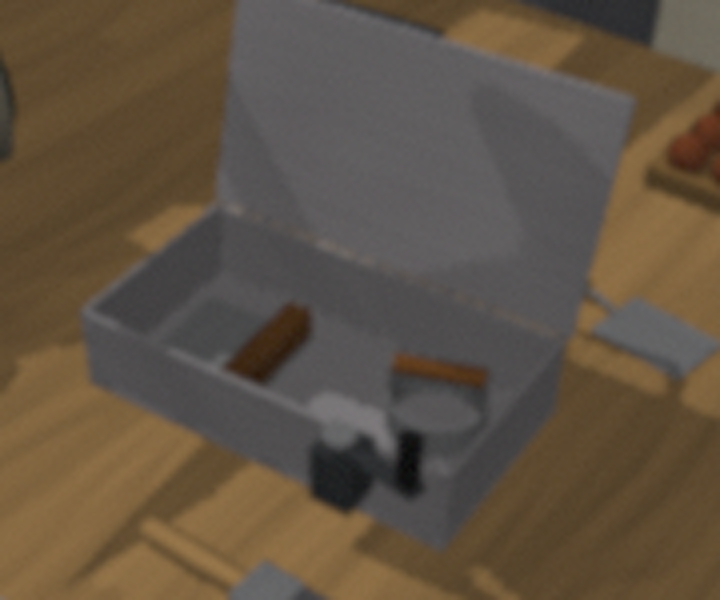

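View pics/t5.png

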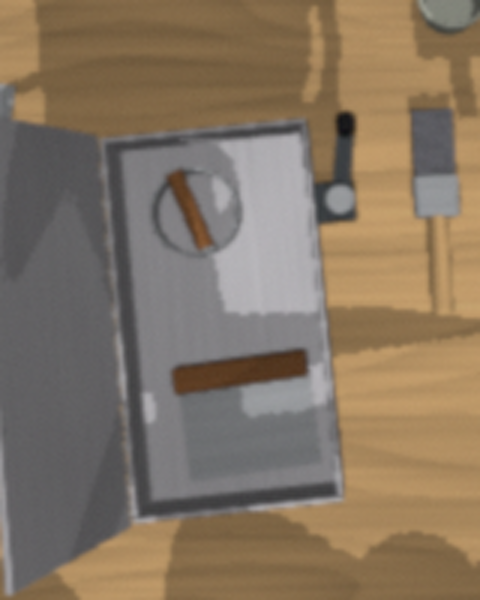

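Run:
```python
from h import *
t=dict(np.load("t5.npz"));s=dict(np.load("s5.npz"))
def find(c,roi,zs):
    x0,y0,x1,y1=roi
    hsv=cv2.cvtColor(c["pixels"],cv2.COLOR_BGR2HSV)
    m=cv2.inRange(hsv,(0,120,30),(20,255,190));k=np.zeros_like(m);k[y0:y1,x0:x1]=m[y0:y1,x0:x1]
    cs,_=cv2.findContours(k,cv2.RETR_EXTERNAL,cv2.CHAIN_APPROX_NONE)
    for q in cs:
        if cv2.contourArea(q)<15: continue
        u=q[:,0].mean(0)
        # pixel bbox centre
        z=zs(u)
        P=np.array([ray(c,*x[0],z)[:2]*1000 for x in q],np.float32)
        (cx,cy),(w,h),a=cv2.minAreaRect(P)
        L=np.array(cv2.boxPoints(((cx,cy),(w,h),a)));e=[L[1]-L[0],L[2]-L[1]];e=max(e,key=lambda v:np.linalg.norm(v))
        print(u.round(1),z,"c",round(cx,1),round(cy,1),"size",round(w,1),round(h,1),"dir",np.degrees(np.arctan2(e[1],e[0])).round(1),"zmap",zp(c,*u).round(4))
find(t,(165,165,245,270),lambda u:.038 if u[1]>230 else .064)
find(s,(210,150,310,200),lambda u:.038 if u[0]<260 else .060)
# ring in top: fit circle by hand: crop ctr
for (x,y,z) in[(199,213,.035)]:print("ring",ray(t,x/3+130,y/3+130,z))
# lid angle: lid edge
for u,v in[(134,160),(136,200),(140,290),(160,200)]: print(zp(t,u,v).round(3))
```

```text
[209.3 253.5] 0.038 c 422.0 184.2 size 20.2 113.2 dir -82.5 zmap [0.422  0.1842 0.037 ]
[192.8 199.3] 0.064 c 565.4 224.2 size 66.9 10.3 dir 23.5 zmap [0.5654 0.2239 0.0669]
[221.8 195.2] 0.038 c 475.1 71.2 size 87.6 54.6 dir 39.0 zmap [ 0.4494  0.0862 -0.0009]
[305.1 193.6] 0.06 c 675.7 201.1 size 28.9 74.1 dir -83.4 zmap [ 0.6441  0.2529 -0.0012]
[279.3 172.2] 0.06 c 561.8 225.2 size 67.2 17.0 dir 21.8 zmap [0.5647 0.2203 0.0647]
[237.9 165.3] 0.038 c 426.8 192.9 size 30.1 88.9 dir -82.3 zmap [0.4248 0.1928 0.0361]
ring [0.56239315 0.21896093 0.035     ]
[ 0.681  0.398 -0.001]
[0.557 0.329 0.21 ]
[0.362 0.315 0.221]
[0.562 0.301 0.101]
```

Run:
```python
from h import *
x,y=.4223,.1845
plan([((x,y,.15),7.5,50,35),((x,y,.05),7.5,50,28),((x,y,.0135),7.5,50,13),('w',6,16),((x,y,.0235),7.5,16,5),((x,y,.20),7.5,16,28),((.645,-.235,.20),7,16,33),],q=.5)
```

```text
[[0, -0.5, 0, 7, 18, 25.5, 50], [0, -1, 0, 14, 36, 51.5, 50], [0, -2, 0, 21, 54, 77, 50], [0, -2.5, 0, 28, 72, 102.5, 50], [0, -3, 0, 35, 90, 128, 50]]
[[0, -0.5, 0, 8.5, 18, 25.5, 50], [0, -1, 0, 17, 35.5, 50.5, 50], [0, -2, 0, 25.5, 53.5, 76, 50], [0, -2.5, 0, 33.5, 71.5, 101, 50], [0, -3, 0, 42, 89.5, 126.5, 50]]
[[0, 0, 0, 0, 25, 0, 50], [0, 0, 0, 0, 50, 0, 50], [0, 0, 0, 0, 75, 0, 50], [0, 0, 0, 0, 100, 0, 50], [0, 0, 0, 0, 112.5, 0, 50]]
[[0, 0, 0, 0, 12, 0, 50], [0, 0, 0, 0, 24, 0, 50], [0, 0, 0, 0, 24, 0, 16], [0, 0, 0, 0, 24, 0, 16], [0, 0, 0, 0, 24, 0, 16]]
[[0, 0, 0, 0, 0, 0, 16], [0, 0, 0, 0, 0, 0, 16], [0, 0, 0, 0, 0, 0, 16], [0, 0, 0, 0, -5, 0, 16], [0, 0, 0, 0, -10, 0, 16]]
[[0, 0, 0, 0, -25, 0, 16], [0, 0, 0, 0, -50.5, 0, 16], [0, 0, 0, 0, -75.5, 0, 16], [0, 0, 0, 0, -100.5, 0, 16], [0, 0, 0, 0, -126, 0, 16]]
[[0, 0, 0, 0, -25, 0, 16], [0, 0, 0, 0, -50.5, 0, 16], [0, 0, 0, 11, -50.5, -29.5, 16], [0, 0, 0, 22, -50.5, -59.5, 16], [0, 0, 0, 33.5, -50.5, -89, 16]]
[[0, 0, 0, 11, 0, -29.5, 16], [0, 0, 0, 22, 0, -59.5, 16], [0, 0, 0, 33, 0, -89, 16], [0, 0, 0, 44, 0, -118.5, 16], [0, 0, 0, 55.5, 0, -148.5, 16]]
[[0, 0, 0, 11, 0, -29.5, 16], [0, 0.5, 0, 22, 0, -59, 16], [0, 0.5, 0, 33, 0, -88.5, 16], [0, 0.5, 0, 44, 0, -118.5, 16], [0, 0.5, 0, 55.5, 0, -148, 16]]
[[0, 0, 0, 11, 0, -29.5, 16], [0, 0, 0, 22.5, 0, -59, 16], [0, 0, 0, 22.5, 0, -59, 16], [0, 0, 0, 22.5, 0, -59, 16], [0, 0, 0, 22.5, 0, -59, 16]]
end [ 0.645  -0.2349  0.2   ] yaw 6.9 calls 10
```

>>> {"method": "apply_moves", "body": {
  "commands": [
    [0,-0.5,0,7,18,25.5,50],
    [0,-1,0,14,36,51.5,50],
    [0,-2,0,21,54,77,50],
    [0,-2.5,0,28,72,102.5,50],
    [0,-3,0,35,90,128,50]
  ],
  "squeeze": 30
}}

```text
time: 10.92
ee_pos: [0.3899, 0.0579, 0.2389]
tool_rot: [-0.706, -0.03, 0.029, 0.707]
contact_force: [0.5, 0.2, -0.5]
width: 0.535
```

>>> {"method": "apply_moves", "body": {
  "commands": [
    [0,-0.5,0,8.5,18,25.5,50],
    [0,-1,0,17,35.5,50.5,50],
    [0,-2,0,25.5,53.5,76,50],
    [0,-2.5,0,33.5,71.5,101,50],
    [0,-3,0,42,89.5,126.5,50]
  ]
}}

```text
time: 11.33
ee_pos: [0.4212, 0.1877, 0.1493]
tool_rot: [-0.705, -0.048, 0.048, 0.706]
contact_force: [0.1, -0.3, 0.3]
width: 0.533
```

>>> {"method": "apply_moves", "body": {
  "commands": [
    [0,0,0,0,25,0,50],
    [0,0,0,0,50,0,50],
    [0,0,0,0,75,0,50],
    [0,0,0,0,100,0,50],
    [0,0,0,0,112.5,0,50]
  ]
}}

```text
time: 11.75
ee_pos: [0.4194, 0.1859, 0.035]
tool_rot: [0.706, 0.046, -0.049, -0.705]
contact_force: [-0.7, -1.1, 0.2]
width: 0.533
```

Run:
```python
from h import *
from cell import bot
p,M,o=state();print(o["time"],p,np.degrees(np.arctan2(M[1,0],M[0,0])),o["width"]*94,o["contact_force"])
c=bot.camera("scene");cv2.imwrite("pics/s6.png",cv2.resize(c["pixels"][80:230,170:350],None,fx=4,fy=4,interpolation=cv2.INTER_CUBIC))
```

```text
11.75 [0.41942586 0.18592293 0.03504958] 7.744147449309157 50.075448621237044 [-0.66287984 -1.09797311  0.18128372]
```

View pics/s6.png

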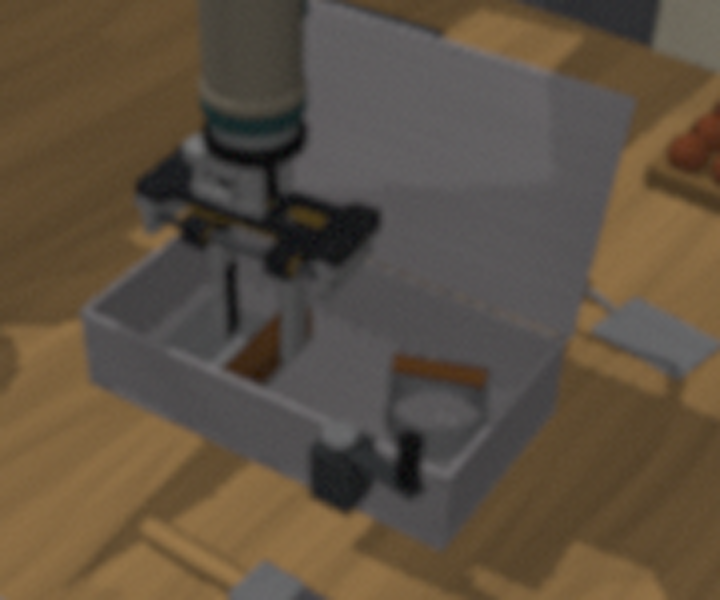

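>>> {"method": "apply_moves", "body": {
  "commands": [
    [0,0,0,0,12,0,50],
    [0,0,0,0,22,0,50],
    [0,0,0,0,22,0,16],
    [0,0,0,0,22,0,16],
    [0,0,0,0,22,0,16]
  ]
}}

```text
time: 12.22
ee_pos: [0.4223, 0.1857, 0.0163]
tool_rot: [-0.705, -0.048, 0.047, 0.706]
contact_force: [-0.1, 0.1, -0.6]
width: 0.356
```

>>> {"method": "apply_moves", "body": {
  "commands": [
    [0,0,0,0,0,0,16],
    [0,0,0,0,0,0,16],
    [0,0,0,0,0,0,16],
    [0,0,0,0,0,0,16],
    [0,0,0,0,0,0,16]
  ]
}}

```text
time: 12.63
ee_pos: [0.422, 0.1854, 0.0163]
tool_rot: [-0.705, -0.047, 0.046, 0.706]
contact_force: [-1.8, 0.8, 6.2]
width: 0.258
```

>>> {"method": "apply_moves", "body": {
  "commands": [
    [0,0,0,0,-5,0,16],
    [0,0,0,0,-15,0,16],
    [0,0,0,0,-25,0,16],
    [0,0,0,0,-40,0,16],
    [0,0,0,0,-60,0,16]
  ]
}}

```text
time: 13.05
ee_pos: [0.4207, 0.1844, 0.0752]
tool_rot: [0.706, 0.046, -0.048, -0.705]
contact_force: [0.2, -0.7, -1.5]
width: 0.254
```

Run:
```python
from h import *
from cell import bot
for i in range(3):
    p,M,o=state();print(o["time"],p,np.degrees(np.arctan2(M[1,0],M[0,0])),o["width"]*94,o["contact_force"])
    c=bot.camera("scene")
cv2.imwrite("pics/s7.png",cv2.resize(c["pixels"][60:230,170:350],None,fx=3,fy=3,interpolation=cv2.INTER_CUBIC))
```

```text
13.05 [0.42072212 0.18444062 0.07522841] 7.601213180909362 23.830277967051497 [ 0.22372135 -0.73888243 -1.52532157]
13.1 [0.42386165 0.1854038  0.07913149] 7.612402780580903 23.759736764029654 [1.09479984 0.14601126 0.44154927]
13.15 [0.42421846 0.1855048  0.07785214] 7.608232091943937 23.581791440711715 [ 1.05625899  0.78265726 -1.61083647]
```

View pics/s7.png

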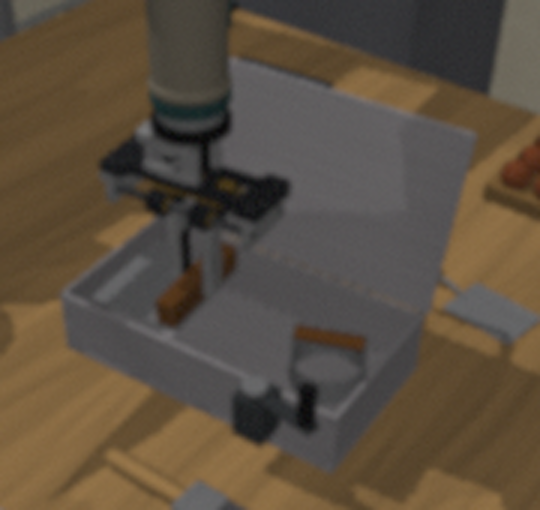

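Run:
```python
from h import *
p,M,o=state()
json.dump({"p":[.4233,.1853,.0775],"R":Rt(7.6).tolist()},open("cmd.json","w"))
plan([((.4233,.1853,.20),7.6,16,31),((.66,-.25,.20),7,16,36),((.66,-.25,.07),7,16,28)],q=.5)
```

```text
[[0, 0, 0, 0, -30.5, 0, 16], [0, 0, 0, 0, -61.5, 0, 16], [0, 0, 0, 0, -92, 0, 16], [0, 0, 0, 0, -122.5, 0, 16], [0, 0, 0, 12.5, -122.5, -33, 16]]
[[0, 0, 0, 13, 0, -33, 16], [0, 0, 0, 25.5, 0, -66, 16], [0, 0, 0, 38, 0, -99, 16], [0, 0, 0, 50.5, 0, -132.5, 16], [0, 0.5, 0, 63.5, 0, -165.5, 16]]
[[0, 0, 0, 13, 0, -33, 16], [0, 0, 0, 25.5, 0, -65.5, 16], [0, 0, 0, 38.5, 0, -98.5, 16], [0, 0, 0, 51.5, 0, -131.5, 16], [0, 0, 0, 64.5, 0, -164.5, 16]]
[[0, 0, 0, 13, 0, -33, 16], [0, 0, 0, 26, 0, -66, 16], [0, 0, 0, 39, 0, -99, 16], [0, 0, 0, 39, 26, -99, 16], [0, 0, 0, 39, 52, -99, 16]]
[[0, 0, 0, 0, 26, 0, 16], [0, 0, 0, 0, 52, 0, 16], [0, 0, 0, 0, 78, 0, 16], [0, 0, 0, 0, 78, 0, 16], [0, 0, 0, 0, 78, 0, 16]]
end [ 0.6602 -0.2501  0.07  ] yaw 7.1 calls 5
```

>>> {"method": "apply_moves", "body": {
  "commands": [
    [0,0,0,0,-30.5,0,16],
    [0,0,0,0,-61.5,0,16],
    [0,0,0,0,-92,0,16],
    [0,0,0,0,-122.5,0,16],
    [0,0,0,12.5,-122.5,-33,16]
  ]
}}

```text
time: 13.62
ee_pos: [0.4395, 0.1584, 0.2024]
tool_rot: [-0.703, -0.051, 0.046, 0.707]
contact_force: [1.1, 1.7, -2.5]
width: 0.251
```

>>> {"method": "apply_moves", "body": {
  "commands": [
    [0,0,0,13,0,-33,16],
    [0,0,0,25.5,0,-66,16],
    [0,0,0,38,0,-99,16],
    [0,0,0,50.5,0,-132.5,16],
    [0,0.5,0,63.5,0,-165.5,16]
  ]
}}

```text
time: 14.03
ee_pos: [0.5231, -0.0034, 0.1963]
tool_rot: [-0.706, -0.043, 0.045, 0.706]
contact_force: [-1.1, 0.6, -1.9]
width: 0.25
```

>>> {"method": "apply_moves", "body": {
  "commands": [
    [0,0,0,13,0,-33,16],
    [0,0,0,25.5,0,-65.5,16],
    [0,0,0,38.5,0,-98.5,16],
    [0,0,0,51.5,0,-131.5,16],
    [0,0,0,64.5,0,-164.5,16]
  ]
}}

```text
time: 14.45
ee_pos: [0.6076, -0.1585, 0.1957]
tool_rot: [-0.705, -0.043, 0.045, 0.706]
contact_force: [-0.5, -0.6, -2.5]
width: 0.256
```

>>> {"method": "apply_moves", "body": {
  "commands": [
    [0,0,0,13,0,-33,16],
    [0,0,0,26,0,-66,16],
    [0,0,0,39,0,-99,16],
    [0,0,0,39,26,-99,16],
    [0,0,0,39,52,-99,16]
  ]
}}

```text
time: 14.87
ee_pos: [0.6601, -0.2534, 0.144]
tool_rot: [0.706, 0.043, -0.042, -0.705]
contact_force: [0.2, 0.5, -2.0]
width: 0.253
```

>>> {"method": "apply_moves", "body": {
  "commands": [
    [0,0,0,0,26,0,16],
    [0,0,0,0,52,0,16],
    [0,0,0,0,78,0,16],
    [0,0,0,0,78,0,16],
    [0,0,0,0,78,0,16]
  ]
}}

```text
time: 15.28
ee_pos: [0.6569, -0.2496, 0.0648]
tool_rot: [-0.705, -0.042, 0.046, 0.707]
contact_force: [0.9, -0.8, -1.5]
width: 0.255
```

Run:
```python
from h import *
from cell import bot
for i in range(4):
    p,M,o=state();print(o["time"],p,np.degrees(np.arctan2(M[1,0],M[0,0])),o["width"]*94,o["contact_force"])
    c=bot.camera("scene" if i else "top")
    if i==0: cv2.imwrite("pics/t8.png",cv2.resize(c["pixels"][130:300,290:430],None,fx=3,fy=3,interpolation=cv2.INTER_CUBIC));np.savez("t8.npz",**c)
np.savez("s8.npz",**c)
cv2.imwrite("pics/s8.png",cv2.resize(c["pixels"][180:370,50:260],None,fx=3,fy=3,interpolation=cv2.INTER_CUBIC))
```

```text
15.2833 [ 0.65685283 -0.24958358  0.06480132] 7.101904973701227 23.924164184965285 [ 0.89778574 -0.75828805 -1.45008515]
15.3333 [ 0.65851185 -0.25036975  0.06712855] 7.10522590298565 23.654467709847165 [ 1.05198354 -0.20527414 -0.74347442]
15.3833 [ 0.65950764 -0.25077986  0.06865021] 7.106890835811834 23.72916077840233 [ 0.84592143 -0.05599613 -0.79838057]
15.4333 [ 0.65995769 -0.25095026  0.06956605] 7.1097428993012315 23.816562393911354 [ 0.31139419 -0.38465677 -1.48494302]
```

View pics/s8.png

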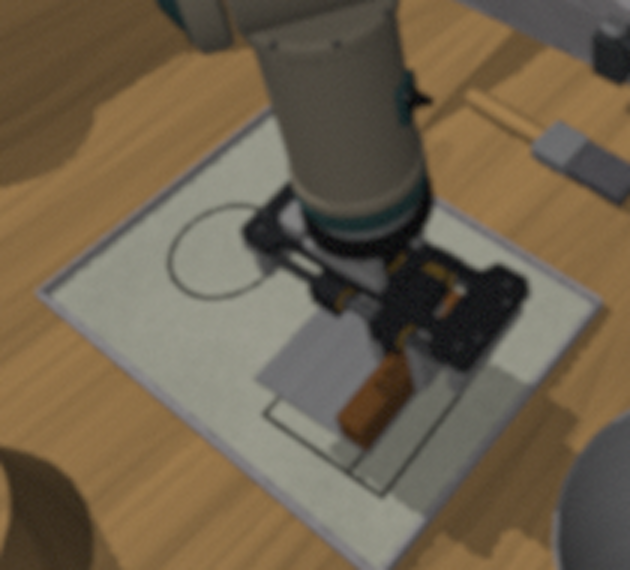

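View pics/t8.png

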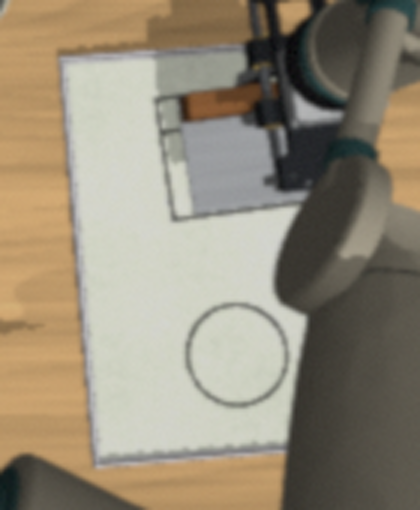

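Run:
```python
from h import *
t=dict(np.load("t8.npz"))
hsv=cv2.cvtColor(t["pixels"],cv2.COLOR_BGR2HSV)
m=cv2.inRange(hsv,(0,120,30),(20,255,190));k=np.zeros_like(m);k[150:175,345:380]=m[150:175,345:380]
cs,_=cv2.findContours(k,cv2.RETR_EXTERNAL,cv2.CHAIN_APPROX_NONE);q=max(cs,key=cv2.contourArea)
P=np.array([ray(t,*x[0],.088)[:2] for x in q])
a=np.radians(7.1);ex=np.array([np.cos(a),np.sin(a)]);ey=np.array([-np.sin(a),np.cos(a)])
c=np.array([.6585,-.2503]);d=(P-c)*1000
print("along y max",(d@ey).max(),"x range",(d[(d@ey)>30]@ex).min(),(d[(d@ey)>30]@ex).max())
json.dump({"p":[.6602,-.2509,.0700],"R":Rt(7.1).tolist()},open("cmd.json","w"))
plan([((.6605,-.2495,.03),7,16,15),((.6605,-.2495,.0155),7,16,5)],q=.5)
```

```text
along y max 64.44283270955329 x range -12.944178700484361 8.16616303673488
[[0, 0, 0, 0, 13.5, 0.5, 16], [0, 0, 0, 0.5, 26.5, 1, 16], [0, 0, 0, 0.5, 40, 1.5, 16], [0, 0, 0, 0.5, 45, 1.5, 16], [0, 0, 0, 0.5, 49.5, 1.5, 16]]
[[0, 0, 0, 0, 5, 0, 16], [0, 0, 0, 0, 5, 0, 16], [0, 0, 0, 0, 5, 0, 16], [0, 0, 0, 0, 5, 0, 16], [0, 0, 0, 0, 5, 0, 16]]
end [ 0.6605 -0.2493  0.0155] yaw 7.1 calls 2
```

>>> {"method": "apply_moves", "body": {
  "commands": [
    [0,0,0,0,13.5,0.5,16],
    [0,0,0,0.5,26.5,1,16],
    [0,0,0,0.5,40,1.5,16],
    [0,0,0,0.5,45,1.5,16],
    [0,0,0,0.5,49.5,1.5,16]
  ]
}}

```text
time: 15.9
ee_pos: [0.6595, -0.249, 0.0192]
tool_rot: [0.706, 0.044, -0.043, -0.706]
contact_force: [-0.5, 0.7, -1.4]
width: 0.26
```

>>> {"method": "apply_moves", "body": {
  "commands": [
    [0,0,0,0,3,0,16],
    [0,0,0,0,5,0,16],
    [0,0,0,0,5,0,16],
    [0,0,0,0,5,0,16],
    [0,0,0,0,5,0,16]
  ]
}}

```text
time: 16.32
ee_pos: [0.6597, -0.2492, 0.0154]
tool_rot: [0.706, 0.045, -0.043, -0.705]
contact_force: [-1.1, 0.6, 5.2]
width: 0.251
```

Run:
```python
from h import *
from cell import bot
for i in range(2):
    p,M,o=state();print(o["time"],p,np.degrees(np.arctan2(M[1,0],M[0,0])),o["width"]*94,o["contact_force"])
    c=bot.camera("scene" if i else "top")
    if i==0: cv2.imwrite("pics/t9.png",cv2.resize(c["pixels"][130:230,330:430],None,fx=5,fy=5,interpolation=cv2.INTER_CUBIC));np.savez("t9.npz",**c)
cv2.imwrite("pics/s9.png",cv2.resize(c["pixels"][230:370,100:260],None,fx=4,fy=4,interpolation=cv2.INTER_CUBIC))
```

```text
16.3167 [ 0.65969826 -0.24916376  0.01537372] 7.110451712094339 23.62064451917558 [-1.08326749  0.56644681  5.15077745]
16.3667 [ 0.65968023 -0.2491655   0.01532259] 7.109651898480405 23.832607485938667 [-0.95143676  0.20706442  6.56110757]
```

View pics/t9.png

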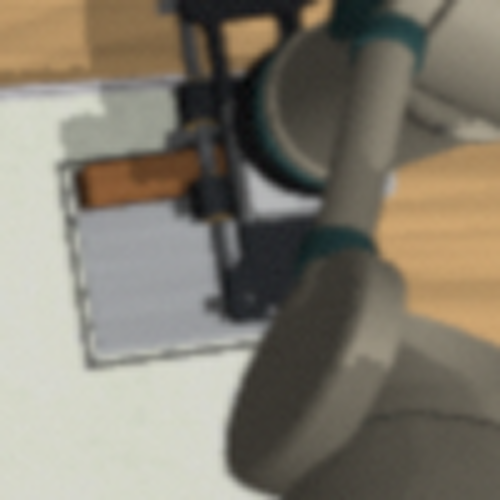

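View pics/s9.png

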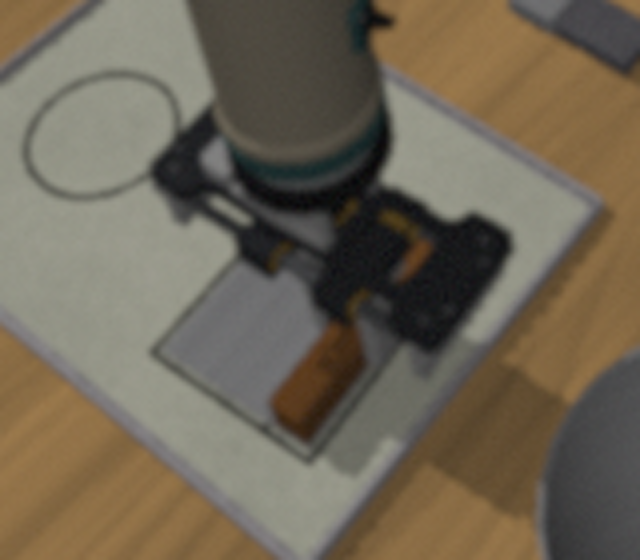

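>>> {"method": "apply_moves", "body": {
  "commands": [
    [0,0,0,0,0,0,46],
    [0,0,0,0,0,0,46],
    [0,0,0,0,0,0,46],
    [0,0,0,0,0,0,46],
    [0,0,0,0,-15,0,46]
  ]
}}

```text
time: 16.83
ee_pos: [0.6568, -0.2478, 0.0253]
tool_rot: [-0.705, -0.042, 0.046, 0.707]
contact_force: [-0.8, -0.4, -0.8]
width: 0.487
```

Run:
```python
from h import *
p,M,o=state();print(p,o["width"]*94)
json.dump({"p":[.6600,-.2492,.0305],"R":Rt(7.1).tolist()},open("cmd.json","w"))
plan([((.66,-.2492,.16),7.1,46,33),((.52,.0,.3),-67,40,36)])
```

```text
[ 0.65684538 -0.24780933  0.02527953] 45.79650600207321
[[0, 0, 0, 0, -32, 0, 46], [0, 0, 0, 0, -65, 0, 46], [0, 0, 0, 0, -97, 0, 46], [0, 0, 0, 0, -130, 0, 46], [0, 6, 0, -9, -141, 22, 40]]
[[0, 6.5, 0, -11, -12, 21, 40], [0, 12.5, 0, -23, -24, 42, 40], [0, 18.5, 0, -34, -35, 63, 40], [0, 25, 0, -45, -47, 84, 40], [0, 31, 0, -56, -58, 105, 40]]
[[0, 6, 0, -21, -12, 12, 40], [0, 12.5, 0, -41, -24, 24, 40], [0, 18.5, 0, -62, -36, 36, 40], [0, 24.5, 0, -82, -47, 49, 40], [0, 31, 0, -103, -59, 61, 40]]
[[0, 6, 0, -23, -12, 0, 40], [0, 6, 0, -23, -12, 0, 40], [0, 6, 0, -23, -12, 0, 40], [0, 6, 0, -23, -12, 0, 40], [0, 6, 0, -23, -12, 0, 40]]
end [ 5.203e-01 -3.000e-04  3.005e-01] yaw -66.9 calls 4
```

>>> {"method": "apply_moves", "body": {
  "commands": [
    [0,0,0,0,-32,0,46],
    [0,0,0,0,-65,0,46],
    [0,0,0,0,-97,0,46],
    [0,0,0,0,-130,0,46],
    [0,6,0,-9,-141,22,40]
  ]
}}

```text
time: 17.25
ee_pos: [0.6515, -0.2326, 0.1745]
tool_rot: [0.709, 0.009, -0.002, -0.705]
contact_force: [0.7, 0.0, 0.5]
width: 0.449
```

>>> {"method": "apply_moves", "body": {
  "commands": [
    [0,6.5,0,-11,-12,21,40],
    [0,12.5,0,-23,-24,42,40],
    [0,18.5,0,-34,-35,63,40],
    [0,25,0,-45,-47,84,40],
    [0,31,0,-56,-58,105,40]
  ]
}}

```text
time: 17.67
ee_pos: [0.5887, -0.1233, 0.2279]
tool_rot: [-0.683, 0.184, -0.184, 0.683]
contact_force: [0.2, 0.6, 0.7]
width: 0.425
```

>>> {"method": "apply_moves", "body": {
  "commands": [
    [0,6,0,-21,-12,12,40],
    [0,12.5,0,-41,-24,24,40],
    [0,18.5,0,-62,-36,36,40],
    [0,24.5,0,-82,-47,49,40],
    [0,31,0,-103,-59,61,40]
  ]
}}

```text
time: 18.08
ee_pos: [0.5298, -0.019, 0.2867]
tool_rot: [-0.609, 0.36, -0.36, 0.609]
contact_force: [-0.1, -0.5, 0.2]
width: 0.423
```

>>> {"method": "apply_moves", "body": {
  "commands": [
    [0,6,0,-23,-12,0,40],
    [0,6,0,-23,-12,0,40],
    [0,6,0,-23,-12,0,40],
    [0,6,0,-23,-12,0,40],
    [0,6,0,-23,-12,0,40]
  ]
}}

```text
time: 18.5
ee_pos: [0.5195, -0.0008, 0.2974]
tool_rot: [0.59, -0.39, 0.389, -0.59]
contact_force: [-0.3, -0.3, -0.6]
width: 0.426
```

Run:
```python
from h import *
from cell import bot
for n in("top","scene"):
    c=bot.camera(n);np.savez(n[0]+"10.npz",**c)
    if n=="top":
        cv2.imwrite("pics/t10.png",cv2.resize(c["pixels"][135:245,310:420],None,fx=5,fy=5,interpolation=cv2.INTER_CUBIC));cv2.imwrite("pics/t10f.png",c["pixels"])
    else: cv2.imwrite("pics/s10.png",c["pixels"])
    p,M,o=state();print(o["time"],p,np.degrees(np.arctan2(M[1,0],M[0,0])),M.round(3)[:,1],o["width"]*94)
```

```text
18.55 [ 0.51944451 -0.00080628  0.29736025] -66.91015464203096 [-0.002 -0.    -1.   ] 39.7987056792443
18.6 [ 0.51946089 -0.00079437  0.29738604] -66.92845468697556 [-0.002  0.    -1.   ] 39.70000471617074
```

View pics/t10.png

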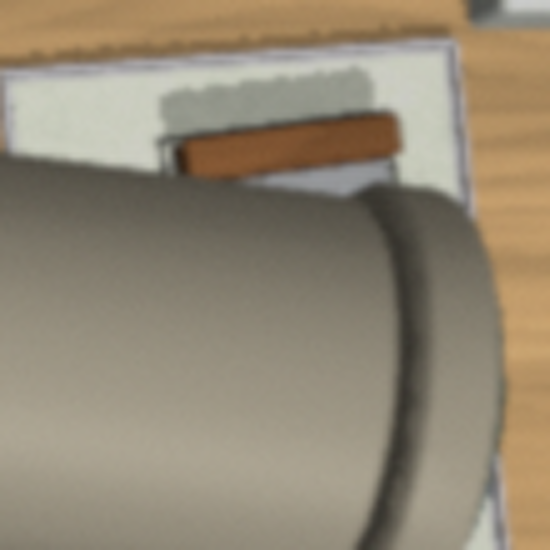

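View pics/t10f.png

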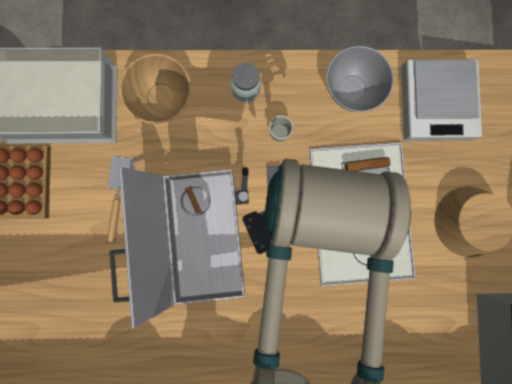

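View pics/s10.png

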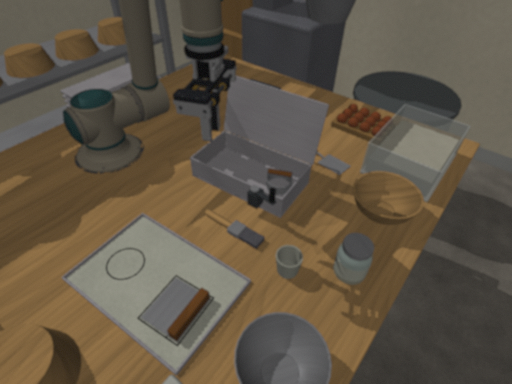

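```bash
sed -i 's/N=Rt(w\[1\])/N=Rt(w[1]) if np.ndim(w[1])==0 else np.array(w[1])/' h.py
python3 - <<'E'
from h import *
t=dict(np.load("t10.npz"))
hsv=cv2.cvtColor(t["pixels"],cv2.COLOR_BGR2HSV);m=cv2.inRange(hsv,(0,120,30),(20,255,190));k=np.zeros_like(m);k[170:225,175:215]=m[170:225,175:215]
cs,_=cv2.findContours(k,cv2.RETR_EXTERNAL,cv2.CHAIN_APPROX_NONE);q=max(cs,key=cv2.contourArea)
P=np.array([ray(t,*x[0],.062)[:2]*1000 for x in q],np.float32);print(cv2.minAreaRect(P))
json.dump({"p":[.5195,-.0008,.2974],"R":Rt(-66.9).tolist()},open("cmd.json","w"))
N=Rt(-67)@R.from_rotvec([0,0,np.radians(12)]).as_matrix()
print(N.round(3))
x,y=.5630,.2266
plan([((x,y,.24),N,40,33),((x,y,.09),N,40,27),('w',2,40)],q=.5)
E
```

```text
((564.9813842773438, 224.32009887695312), (66.01202392578125, 10.307238578796387), 23.523950576782227)
[[ 0.382 -0.081  0.921]
 [-0.9    0.191  0.391]
 [-0.208 -0.978  0.   ]]
[[0, 0, 1.5, -24, 7, 16, 40], [0, 0, 3, -48, 14.5, 32.5, 40], [0, 0, 4.5, -72, 21.5, 48.5, 40], [0, 0, 6, -96, 28.5, 64.5, 40], [0, 0, 7.5, -120, 36, 81, 40]]
[[0, 0, 1.5, -23, 10, 16, 40], [0, 0, 3, -46, 20.5, 32, 40], [0, 0, 4.5, -68.5, 30.5, 48, 40], [0, 0, 4.5, -65.5, 55.5, 48, 40], [0, 0, 4.5, -62, 80, 48, 40]]
[[0, 0, 0, 5, 24.5, 0, 40], [0, 0, 0, 10, 49, 0, 40], [0, 0, 0, 15.5, 73.5, 0, 40], [0, 0, 0, 20.5, 98, 0, 40], [0, 0, 0, 20.5, 98, 0, 40]]
[[0, 0, 0, 0, 0, 0, 40], [0, 0, 0, 0, 0, 0, 40], [0, 0, 0, 0, 0, 0, 40], [0, 0, 0, 0, 0, 0, 40], [0, 0, 0, 0, 0, 0, 40]]
end [0.5627 0.2266 0.0901] yaw -66.9 calls 4
```

>>> {"method": "apply_moves", "body": {
  "commands": [
    [0,0,1.5,-24,7,16,40],
    [0,0,3,-48,14.5,32.5,40],
    [0,0,4.5,-72,21.5,48.5,40],
    [0,0,6,-96,28.5,64.5,40],
    [0,0,7.5,-120,36,81,40]
  ]
}}

```text
time: 19.02
ee_pos: [0.5472, 0.1428, 0.2615]
tool_rot: [-0.563, 0.428, -0.35, 0.614]
contact_force: [0.3, 0.1, -0.2]
width: 0.429
```

>>> {"method": "apply_moves", "body": {
  "commands": [
    [0,0,1.5,-23,10,16,40],
    [0,0,3,-46,20.5,32,40],
    [0,0,4.5,-68.5,30.5,48,40],
    [0,0,4.5,-65.5,55.5,48,40],
    [0,0,4.5,-62,80,48,40]
  ]
}}

```text
time: 19.43
ee_pos: [0.564, 0.2279, 0.1901]
tool_rot: [-0.546, 0.449, -0.326, 0.628]
contact_force: [-0.5, -0.4, -0.3]
width: 0.427
```

>>> {"method": "apply_moves", "body": {
  "commands": [
    [0,0,0,5,24.5,0,40],
    [0,0,0,10,49,0,40],
    [0,0,0,15.5,73.5,0,40],
    [0,0,0,20.5,98,0,40],
    [0,0,0,20.5,98,0,40]
  ]
}}

```text
time: 19.85
ee_pos: [0.559, 0.226, 0.0855]
tool_rot: [-0.548, 0.452, -0.324, 0.624]
contact_force: [-1.4, -0.7, 0.2]
width: 0.422
```

>>> {"method": "apply_moves", "body": {
  "commands": [
    [0,0,0,0,0,0,40],
    [0,0,0,0,0,0,40],
    [0,0,0,0,0,0,40],
    [0,0,0,0,0,0,40],
    [0,0,0,0,0,0,40]
  ]
}}

```text
time: 20.27
ee_pos: [0.5633, 0.2277, 0.0925]
tool_rot: [-0.545, 0.448, -0.327, 0.628]
contact_force: [-0.2, 0.1, 0.9]
width: 0.428
```

Run:
```python
from h import *
from cell import bot
c=bot.camera("scene");cv2.imwrite("pics/s11.png",cv2.resize(c["pixels"][60:230,180:350],None,fx=3.5,fy=3.5,interpolation=cv2.INTER_CUBIC))
p,M,o=state();print(o["time"],p,M.round(3),o["width"]*94,o["contact_force"])
```

```text
20.3167 [0.5630796  0.22766924 0.09230789] [[ 0.384 -0.08   0.92 ]
 [-0.9    0.192  0.393]
 [-0.207 -0.978  0.002]] 40.08357703800795 [-0.23218847 -0.26759559  0.28704515]
```

View pics/s11.png

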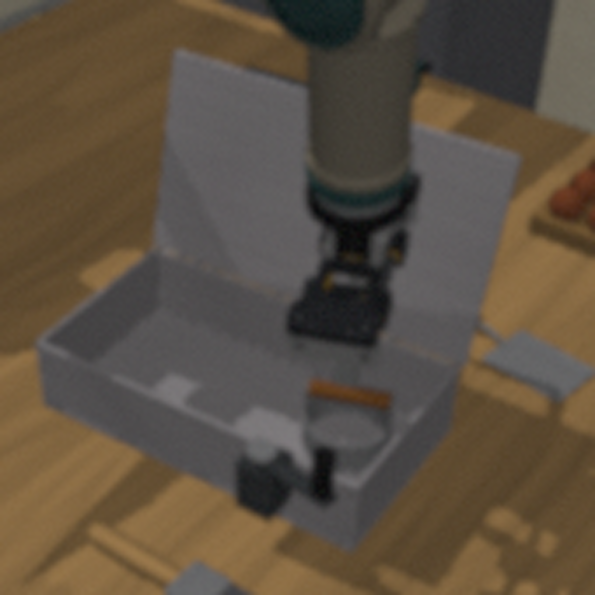

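Run:
```python
from h import *
p,M,o=state()
json.dump({"p":[.5632,.2277,.0924],"R":M.tolist()},open("cmd.json","w"))
x,y=.5635,.2269
plan([((x,y,.0455),M,40,16),('w',2,40),('w',10,8),((x,y,.065),M,8,7),((x,y,.115),M,8,25)],q=.5)
```

```text
[[0, 0, 0, 3.5, 15, 0, 40], [0, 0, 0, 7, 30.5, 0, 40], [0, 0, 0, 10.5, 45.5, 0, 40], [0, 0, 0, 10.5, 45.5, 0, 40], [0, 0, 0, 10.5, 45.5, 0, 40]]
[[0, 0, 0, 0, 0, 0, 8], [0, 0, 0, 0, 0, 0, 8], [0, 0, 0, 0, 0, 0, 8], [0, 0, 0, 0, 0, 0, 8], [0, 0, 0, 0, 0, 0, 8]]
[[0, 0, 0, 0, 0, 0, 8], [0, 0, 0, 0, 0, 0, 8], [0, 0, 0, 0, 0, 0, 8], [0, 0, 0, 0, 0, 0, 8], [0, 0, 0, 0, 0, 0, 8]]
[[0, 0, 0, -1.5, -6, 0, 8], [0, 0, 0, -2.5, -12.5, 0, 8], [0, 0, 0, -4, -19, 0, 8], [0, 0, 0, -9, -43.5, 0, 8], [0, 0, 0, -14.5, -68, 0, 8]]
end [0.5635 0.227  0.1152] yaw -66.9 calls 4
```

>>> {"method": "apply_moves", "body": {
  "commands": [
    [0,0,0,3.5,15,0,40],
    [0,0,0,7,30.5,0,40],
    [0,0,0,10.5,45.5,0,40],
    [0,0,0,10.5,45.5,0,40],
    [0,0,0,10.5,45.5,0,40]
  ]
}}

```text
time: 20.73
ee_pos: [0.5624, 0.2268, 0.0443]
tool_rot: [-0.546, 0.45, -0.326, 0.627]
contact_force: [0.2, 1.1, -0.2]
width: 0.428
```

>>> {"method": "apply_moves", "body": {
  "commands": [
    [0,0,0,0,0,0,8],
    [0,0,0,0,0,0,8],
    [0,0,0,0,0,0,8],
    [0,0,0,0,0,0,8],
    [0,0,0,0,0,0,8]
  ],
  "squeeze": 30
}}

```text
time: 21.15
ee_pos: [0.5632, 0.2272, 0.0454]
tool_rot: [-0.546, 0.449, -0.326, 0.628]
contact_force: [-0.1, 0.8, 4.4]
width: 0.165
```

>>> {"method": "apply_moves", "body": {
  "commands": [
    [0,0,0,0,0,0,8],
    [0,0,0,0,0,0,8],
    [0,0,0,0,0,0,8],
    [0,0,0,0,0,0,8],
    [0,0,0,0,0,0,8]
  ]
}}

```text
time: 21.57
ee_pos: [0.5632, 0.2272, 0.0453]
tool_rot: [-0.546, 0.449, -0.326, 0.628]
contact_force: [-0.8, -0.1, 5.9]
width: 0.163
```

>>> {"method": "apply_moves", "body": {
  "commands": [
    [0,0,0,-1.5,-6,0,8],
    [0,0,0,-2.5,-12.5,0,8],
    [0,0,0,-4,-19,0,8],
    [0,0,0,-9,-43.5,0,8],
    [0,0,0,-14.5,-68,0,8]
  ]
}}

```text
time: 21.98
ee_pos: [0.5617, 0.2264, 0.1138]
tool_rot: [-0.547, 0.45, -0.325, 0.627]
contact_force: [0.7, 0.5, -0.2]
width: 0.163
```

Run:
```python
from h import *
from cell import bot
for i in range(4):
  c=bot.camera("scene")
cv2.imwrite("pics/s12.png",cv2.resize(c["pixels"][60:230,180:350],None,fx=3.5,fy=3.5,interpolation=cv2.INTER_CUBIC))
p,M,o=state();print(o["time"],p,M.round(3),o["width"]*94,o["contact_force"])
```

```text
22.1833 [0.56299672 0.22667566 0.11437443] [[ 0.384 -0.08   0.92 ]
 [-0.9    0.191  0.393]
 [-0.207 -0.978  0.001]] 15.05871806961783 [-1.13307224 -0.59085908 -1.82063044]
```

View pics/s12.png

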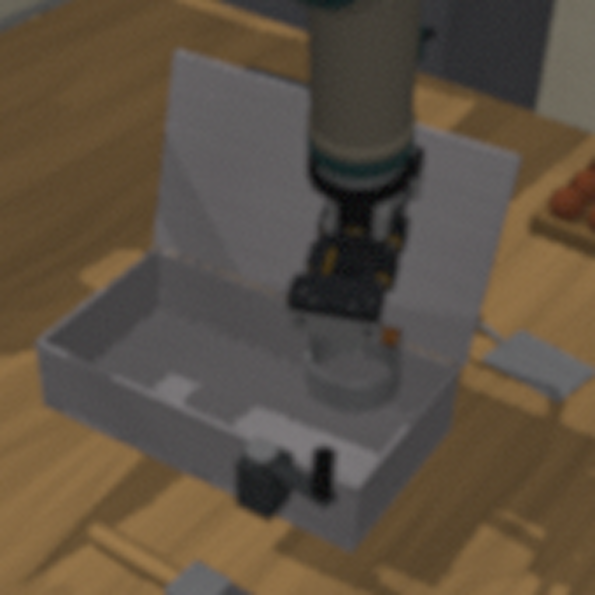

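Run:
```python
from h import *
p,M,o=state()
json.dump({"p":[.5633,.2269,.1148],"R":M.tolist()},open("cmd.json","w"))
x,y=.4282,-.2507
plan([((.5633,.2269,.215),M,8,25),((x,y,.215),M,8,35),((x,y,.07),M,8,25),('w',4,8)],q=.5)
```

```text
[[0, 0, 0, -4, -19.5, 0, 8], [0, 0, 0, -8.5, -39, 0, 8], [0, 0, 0, -12.5, -59, 0, 8], [0, 0, 0, -16.5, -78.5, 0, 8], [0, 0, 0, -21, -98, 0, 8]]
[[0, 0, 0, 25.5, -5.5, -20.5, 8], [0, 0, 0, 50.5, -10.5, -41.5, 8], [0, 0, 0, 76, -16, -62, 8], [0, 0, 0, 101, -21.5, -83, 8], [0, 0, 0, 126, -27, -104, 8]]
[[0, 0, 0, 25.5, -5, -20.5, 8], [0, 0, 0, 50.5, -10.5, -41.5, 8], [0, 0, 0, 75.5, -16, -62, 8], [0, 0, 0, 101, -21.5, -83, 8], [0, 0, 0, 126, -26.5, -103.5, 8]]
[[0, 0, 0, 25.5, -5.5, -21, 8], [0, 0, 0, 50.5, -11, -42, 8], [0, 0, 0, 75.5, -16, -62.5, 8], [0, 0, 0, 101, -21.5, -83.5, 8], [0, 0, 0, 126, -27, -104, 8]]
[[0, 0, 0, 5, 23.5, 0, 8], [0, 0, 0, 10, 47.5, 0, 8], [0, 0, 0, 15, 71, 0, 8], [0, 0, 0, 20, 94.5, 0, 8], [0, 0, 0, 25, 118.5, -0.5, 8]]
[[0, 0, 0, 5, 23.5, 0, 8], [0, 0, 0, 5, 23.5, 0, 8], [0, 0, 0, 5, 23.5, 0, 8], [0, 0, 0, 5, 23.5, 0, 8], [0, 0, 0, 5, 23.5, 0, 8]]
end [ 0.428  -0.2507  0.0699] yaw -66.9 calls 6
```

>>> {"method": "apply_moves", "body": {
  "commands": [
    [0,0,0,-4,-19.5,0,8],
    [0,0,0,-8.5,-39,0,8],
    [0,0,0,-12.5,-59,0,8],
    [0,0,0,-16.5,-78.5,0,8],
    [0,0,0,-21,-98,0,8]
  ]
}}

```text
time: 22.6
ee_pos: [0.5616, 0.2266, 0.213]
tool_rot: [-0.547, 0.45, -0.325, 0.626]
contact_force: [0.8, 0.2, -2.3]
width: 0.163
```

>>> {"method": "apply_moves", "body": {
  "commands": [
    [0,0,0,25.5,-5.5,-20.5,8],
    [0,0,0,50.5,-10.5,-41.5,8],
    [0,0,0,76,-16,-62,8],
    [0,0,0,101,-21.5,-83,8],
    [0,0,0,126,-27,-104,8]
  ]
}}

```text
time: 23.02
ee_pos: [0.5159, 0.0664, 0.2125]
tool_rot: [-0.547, 0.45, -0.325, 0.627]
contact_force: [0.8, -0.1, -1.5]
width: 0.16
```

>>> {"method": "apply_moves", "body": {
  "commands": [
    [0,0,0,25.5,-5,-20.5,8],
    [0,0,0,50.5,-10.5,-41.5,8],
    [0,0,0,75.5,-16,-62,8],
    [0,0,0,101,-21.5,-83,8],
    [0,0,0,126,-26.5,-103.5,8]
  ]
}}

```text
time: 23.43
ee_pos: [0.4713, -0.0926, 0.2125]
tool_rot: [-0.546, 0.45, -0.325, 0.627]
contact_force: [-0.0, 0.9, -0.8]
width: 0.161
```

>>> {"method": "apply_moves", "body": {
  "commands": [
    [0,0,0,25.5,-5.5,-21,8],
    [0,0,0,50.5,-11,-42,8],
    [0,0,0,75.5,-16,-62.5,8],
    [0,0,0,101,-21.5,-83.5,8],
    [0,0,0,126,-27,-104,8]
  ]
}}

```text
time: 23.85
ee_pos: [0.4264, -0.2517, 0.2126]
tool_rot: [-0.546, 0.45, -0.325, 0.628]
contact_force: [1.1, -0.9, -0.7]
width: 0.159
```

>>> {"method": "apply_moves", "body": {
  "commands": [
    [0,0,0,5,23.5,0,8],
    [0,0,0,10,47.5,0,8],
    [0,0,0,15,71,0,8],
    [0,0,0,20,94.5,0,8],
    [0,0,0,25,118.5,-0.5,8]
  ]
}}

```text
time: 24.27
ee_pos: [0.4262, -0.2501, 0.0906]
tool_rot: [-0.546, 0.45, -0.325, 0.627]
contact_force: [0.9, -0.7, -1.5]
width: 0.158
```

>>> {"method": "apply_moves", "body": {
  "commands": [
    [0,0,0,5,23.5,0,8],
    [0,0,0,5,23.5,0,8],
    [0,0,0,5,23.5,0,8],
    [0,0,0,5,23.5,0,8],
    [0,0,0,5,23.5,0,8]
  ]
}}

```text
time: 24.68
ee_pos: [0.4281, -0.2514, 0.0702]
tool_rot: [-0.546, 0.449, -0.327, 0.628]
contact_force: [0.5, 0.2, -1.3]
width: 0.163
```

Run:
```python
from h import *
from cell import bot
c=bot.camera("scene");np.savez("s13.npz",**c)
cv2.imwrite("pics/s13.png",cv2.resize(c["pixels"][200:350,50:250],None,fx=4,fy=4,interpolation=cv2.INTER_CUBIC))
c=bot.camera("top");np.savez("t13.npz",**c);cv2.imwrite("pics/t13.png",cv2.resize(c["pixels"][130:300,290:430],None,fx=3.5,fy=3.5,interpolation=cv2.INTER_CUBIC))
p,M,o=state();print(o["time"],p,M.round(3),o["width"]*94,o["contact_force"])
```

```text
24.7833 [ 0.42810854 -0.25139738  0.07037599] [[ 0.384 -0.08   0.92 ]
 [-0.9    0.19   0.393]
 [-0.206 -0.979  0.001]] 15.38219312573536 [ 0.37336472  0.18622437 -1.55995241]
```

View pics/s13.png

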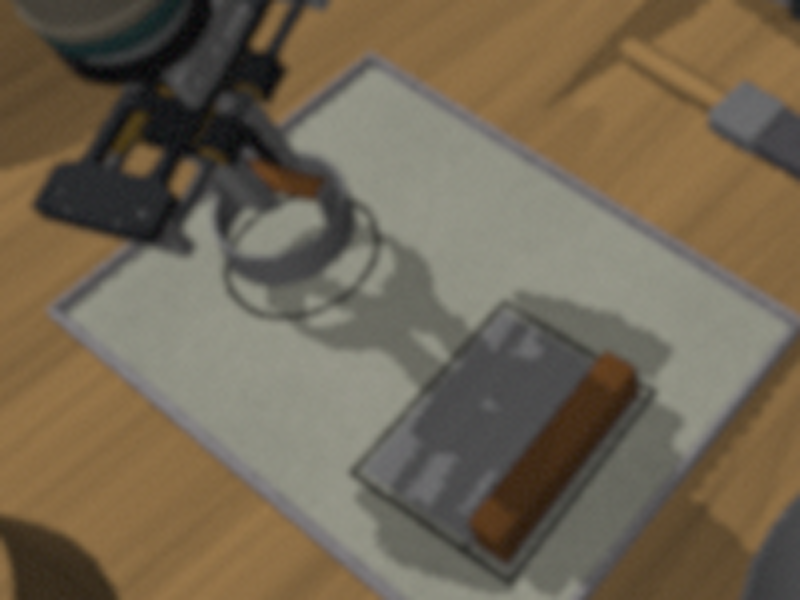

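View pics/t13.png

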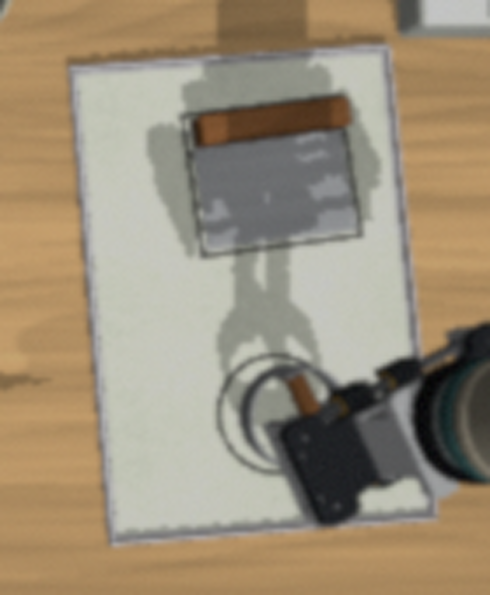

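Run:
```python
from h import *
p,M,o=state()
json.dump({"p":[.4281,-.2513,.0703],"R":M.tolist()},open("cmd.json","w"))
x,y=.4283,-.2507
plan([((x,y,.050),M,8,6),((x,y,.0445),M,8,2.5),('w',3,8)],q=.5)
```

```text
[[0, 0, 0, 1, 5, 0, 8], [0, 0, 0, 2, 10, 0, 8], [0, 0, 0, 3, 15, 0.5, 8], [0, 0, 0, 3.5, 20, 0.5, 8], [0, 0, 0, 4, 22, 0.5, 8]]
[[0, 0, 0, 0.5, 1.5, 0, 8], [0, 0, 0, 1, 3.5, 0, 8], [0, 0, 0, 1, 3.5, 0, 8], [0, 0, 0, 1, 3.5, 0, 8], [0, 0, 0, 1, 3.5, 0, 8]]
end [ 0.4285 -0.2508  0.0443] yaw -66.9 calls 2
```

>>> {"method": "apply_moves", "body": {
  "commands": [
    [0,0,0,1,5,0,8],
    [0,0,0,2,10,0,8],
    [0,0,0,3,15,0.5,8],
    [0,0,0,3.5,20,0.5,8],
    [0,0,0,4,22,0.5,8]
  ]
}}

```text
time: 25.2
ee_pos: [0.427, -0.2494, 0.0459]
tool_rot: [-0.546, 0.45, -0.325, 0.628]
contact_force: [-0.3, 0.0, -0.2]
width: 0.16
```

>>> {"method": "apply_moves", "body": {
  "commands": [
    [0,0,0,0.5,1.5,0,8],
    [0,0,0,1,3.5,0,8],
    [0,0,0,1,3.5,0,8],
    [0,0,0,1,3.5,0,8],
    [0,0,0,1,3.5,0,8]
  ]
}}

```text
time: 25.62
ee_pos: [0.4272, -0.2499, 0.0443]
tool_rot: [-0.546, 0.449, -0.325, 0.628]
contact_force: [-1.9, 0.8, 6.8]
width: 0.159
```

Run:
```python
from h import *
from cell import bot
p,M,o=state();print(o["time"],p,o["width"]*94,o["contact_force"])
c=bot.camera("scene");np.savez("s14.npz",**c)
cv2.imwrite("pics/s14.png",cv2.resize(c["pixels"][200:320,60:200],None,fx=5,fy=5,interpolation=cv2.INTER_CUBIC))
p,M,o=state();print(o["time"],p,o["width"]*94,o["contact_force"])
```

```text
25.6167 [ 0.42723743 -0.24992637  0.04432177] 14.98669723141974 [-1.91733456  0.8157393   6.82795081]
25.6667 [ 0.42726751 -0.24991793  0.04431328] 15.127109515321443 [-1.53779883 -0.07938542  7.9278802 ]
```

View pics/s14.png

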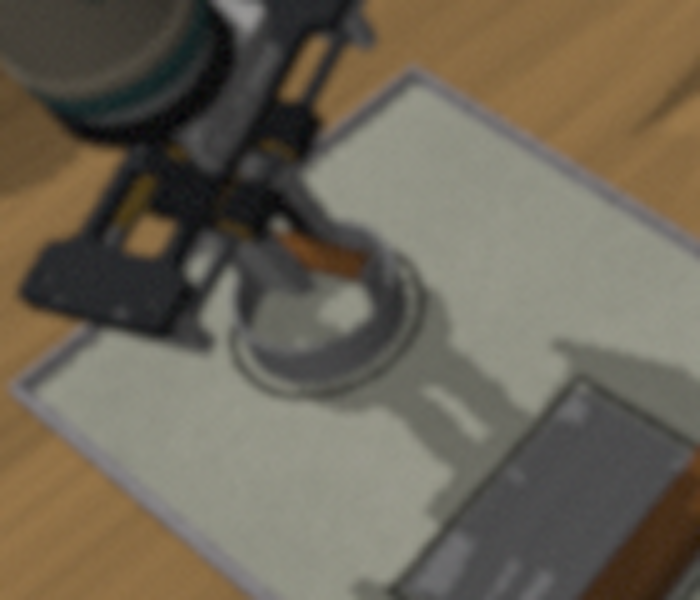

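>>> {"method": "apply_moves", "body": {
  "commands": [
    [0,0,0,0,0,0,36],
    [0,0,0,0,0,0,36],
    [0,0,0,0,0,0,36],
    [0,0,0,0,0,0,36],
    [0,0,0,0,-6,0,36]
  ]
}}

```text
time: 26.08
ee_pos: [0.4274, -0.2506, 0.0483]
tool_rot: [-0.546, 0.45, -0.325, 0.628]
contact_force: [0.9, 0.2, -0.2]
width: 0.382
```

>>> {"method": "apply_moves", "body": {
  "commands": [
    [0,0,0,0,-20,0,36],
    [0,0,0,0,-45,0,36],
    [0,0,0,0,-75,0,36],
    [0,0,0,0,-110,0,36],
    [0,0,0,0,-150,0,36]
  ]
}}

```text
time: 26.5
ee_pos: [0.4396, -0.2795, 0.1967]
tool_rot: [-0.546, 0.45, -0.325, 0.628]
contact_force: [0.1, 0.2, -0.5]
width: 0.385
```

Run:
```python
from h import *
p,M,o=state();print(o["time"],p,o["width"]*94,o["contact_force"])
json.dump({"p":p.tolist(),"R":M.tolist()},open("cmd.json","w"))
plan([((.30,.03,.34),-67,36,36)])
```

```text
26.5 [ 0.43962663 -0.27945401  0.19670166] 36.16456836292505 [ 0.13090635  0.24120923 -0.46647301]
[[0, 0, -1, -33, -6, -1, 36], [0, 0, -2, -66, -12, -1, 36], [0, 0, -3.5, -99, -19, -2, 36], [0, 0, -4.5, -132, -25, -3, 36], [0, 0, -5.5, -165, -31, -3, 36]]
[[0, 0, -1, -32, -10, -1, 36], [0, 0, -2, -64, -19, -2, 36], [0, 0, -3.5, -96, -28, -2, 36], [0, 0, -4.5, -128, -38, -3, 36], [0, 0, -5.5, -160, -47, -3, 36]]
[[0, 0, -1, -31, -12, -1, 36], [0, 0, -1, -31, -12, -1, 36], [0, 0, -1, -31, -12, -1, 36], [0, 0, -1, -31, -12, -1, 36], [0, 0, -1, -31, -12, -1, 36]]
end [0.3002 0.0297 0.3395] yaw -66.9 calls 3
```

>>> {"method": "apply_moves", "body": {
  "commands": [
    [0,0,-1,-33,-6,-1,36],
    [0,0,-2,-66,-12,-1,36],
    [0,0,-3.5,-99,-19,-2,36],
    [0,0,-4.5,-132,-25,-3,36],
    [0,0,-5.5,-165,-31,-3,36]
  ]
}}

```text
time: 26.92
ee_pos: [0.3758, -0.1375, 0.2613]
tool_rot: [-0.567, 0.422, -0.356, 0.611]
contact_force: [0.9, -0.4, 0.4]
width: 0.386
```

>>> {"method": "apply_moves", "body": {
  "commands": [
    [0,0,-1,-32,-10,-1,36],
    [0,0,-2,-64,-19,-2,36],
    [0,0,-3.5,-96,-28,-2,36],
    [0,0,-4.5,-128,-38,-3,36],
    [0,0,-5.5,-160,-47,-3,36]
  ]
}}

```text
time: 27.33
ee_pos: [0.3125, 0.0026, 0.3264]
tool_rot: [-0.586, 0.395, -0.386, 0.593]
contact_force: [0.6, 0.9, 0.4]
width: 0.382
```

>>> {"method": "apply_moves", "body": {
  "commands": [
    [0,0,-1,-31,-12,-1,36],
    [0,0,-1,-31,-12,-1,36],
    [0,0,-1,-31,-12,-1,36],
    [0,0,-1,-31,-12,-1,36],
    [0,0,-1,-31,-12,-1,36]
  ]
}}

```text
time: 27.75
ee_pos: [0.3009, 0.0285, 0.3373]
tool_rot: [0.59, -0.391, 0.39, -0.589]
contact_force: [0.6, 0.4, -1.0]
width: 0.386
```

Run:
```python
from h import *
from cell import bot
c=bot.camera("scene");np.savez("s15.npz",**c)
cv2.imwrite("pics/s15.png",cv2.resize(c["pixels"][200:370,60:260],None,fx=4,fy=4,interpolation=cv2.INTER_CUBIC)[:600])
cv2.imwrite("pics/s15f.png",c["pixels"])
c=bot.camera("top");np.savez("t15.npz",**c)
cv2.imwrite("pics/t15.png",cv2.resize(c["pixels"][135:290,300:420],None,fx=3.8,fy=3.8,interpolation=cv2.INTER_CUBIC));cv2.imwrite("pics/t15f.png",c["pixels"])
p,M,o=state();print(o["time"],p,o["contact_force"])
```

```text
27.85 [0.30100404 0.02830334 0.33712041] [ 0.34453546 -0.01965461 -0.00668486]
```

View pics/s15.png

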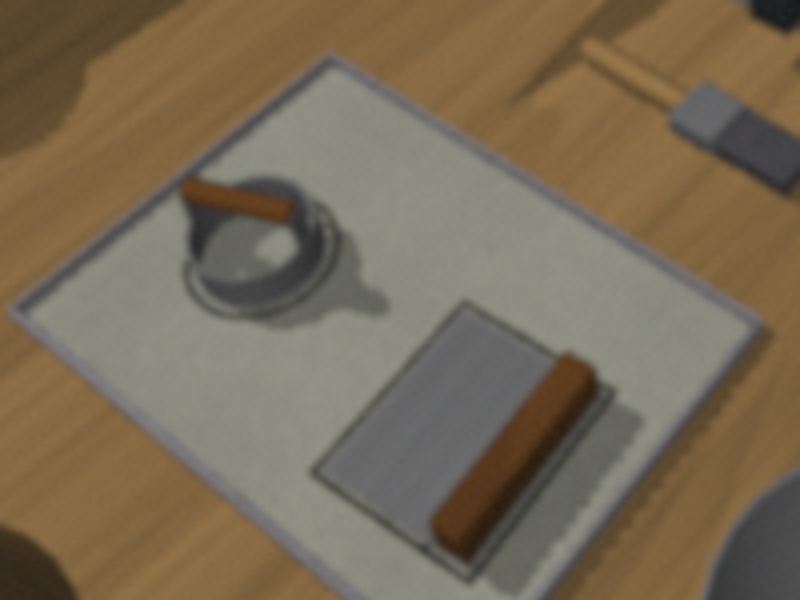

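View pics/t15.png

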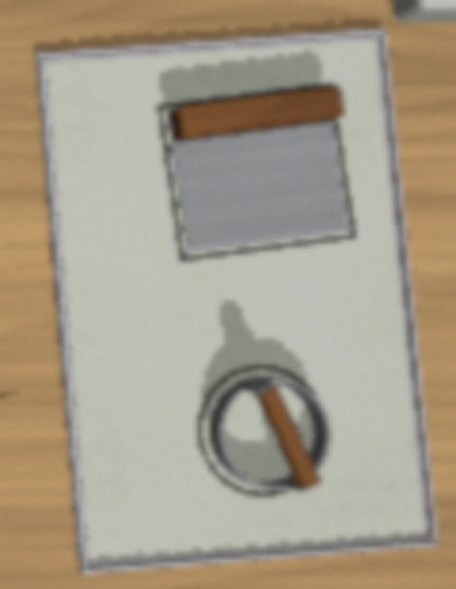

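View pics/t15f.png

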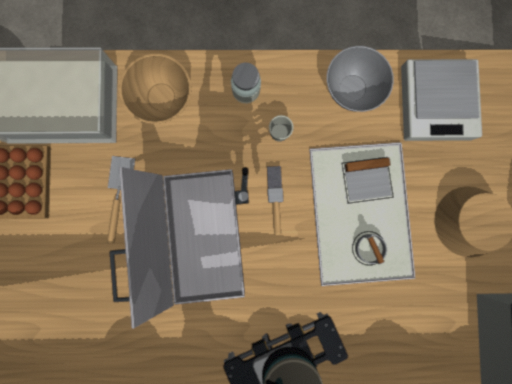

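Run:
```python
from h import *
for nm in("t15","s15"):
    t=dict(np.load(nm+".npz"))
    px=t["pixels"]
    hsv=cv2.cvtColor(px,cv2.COLOR_BGR2HSV)
    lx=[proj(t,p)for p in[(.58,-.21,.0055),(.60,-.30,.0055),(.62,-.21,.0055),(.60,-.25,.0055),(.49,-.2,.004)]]
    print(nm,[px[int(v+.5),int(u+.5)].tolist() for u,v in lx])
    # scan profiles in tray frame at z=.006 about outline: 
    a=np.radians(7.0);ex=np.array([np.cos(a),np.sin(a)]);ey=np.array([-np.sin(a),np.cos(a)]);h=np.array([.6605,-.2503])
    g=cv2.cvtColor(px,cv2.COLOR_BGR2GRAY).astype(np.float32)
    def prof(f,rng):
        out=[]
        for s in rng:
            vals=[]
            for q in f(s):
                u,v=proj(t,np.r_[h+ex*q[0]+ey*q[1],.0055]);vals.append(cv2.getRectSubPix(g,(1,1),(float(u),float(v)))[0,0])
            out.append(int(np.mean(vals)))
        return out
    r=np.arange(-.108,-.078,.002)
    print("edge -x",list(zip((r*1000).round().astype(int).tolist(),prof(lambda s:[(s,k) for k in np.arange(-.045,.05,.01)],r))))
    r=np.arange(.05,.075,.002)
    print("+y",list(zip((r*1000).round().astype(int).tolist(),prof(lambda s:[(k,s) for k in np.arange(-.08,-.03,.01)],r))))
    print("-y",list(zip((-r*1000).round().astype(int).tolist(),prof(lambda s:[(k,-s) for k in np.arange(-.08,-.03,.01)],r))))
    m=cv2.inRange(hsv,(0,120,30),(20,255,190));k=np.zeros_like(m)
    if nm=="t15": k[150:270,335:400]=m[150:270,335:400]
    else: k[240:345,100:215]=m[240:345,100:215]
    cs,_=cv2.findContours(k,cv2.RETR_EXTERNAL,cv2.CHAIN_APPROX_NONE)
    for q in cs:
        if cv2.contourArea(q)<15: continue
        for z in(.037,.059):
            P=np.array([ray(t,*x[0],z)[:2]*1000 for x in q],np.float32);print(z,np.round(cv2.minAreaRect(P)[0],1),np.round(cv2.minAreaRect(P)[1],1),round(cv2.minAreaRect(P)[2],1))
```

```text
t15 [[141, 140, 138], [145, 143, 141], [144, 141, 140], [142, 140, 138], [181, 190, 189]]
edge -x [(-108, 189), (-106, 189), (-104, 185), (-102, 173), (-100, 147), (-98, 127), (-96, 137), (-94, 153), (-92, 151), (-90, 145), (-88, 141), (-86, 139), (-84, 138), (-82, 137), (-80, 137)]
+y [(50, 141), (52, 141), (54, 140), (56, 139), (58, 139), (60, 139), (62, 137), (64, 126), (66, 132), (68, 156), (70, 176), (72, 187), (74, 189)]
-y [(-50, 139), (-52, 139), (-54, 139), (-56, 140), (-58, 138), (-60, 132), (-62, 123), (-64, 126), (-66, 149), (-68, 174), (-70, 184), (-72, 187), (-74, 188)]
0.037 [ 427.4 -262.3] [68.9 14. ] 22.3
0.059 [ 429.2 -254.8] [67.4 13.7] 22.3
0.037 [ 659.2 -245.7] [ 22.4 118.5] 7.0
0.059 [ 655.9 -238.5] [ 21.9 115.9] 7.0
s15 [[104, 103, 102], [106, 105, 105], [103, 102, 102], [103, 101, 103], [128, 141, 141]]
edge -x [(-108, 140), (-106, 138), (-104, 129), (-102, 112), (-100, 97), (-98, 94), (-96, 101), (-94, 105), (-92, 105), (-90, 103), (-88, 102), (-86, 101), (-84, 101), (-82, 101), (-80, 102)]
+y [(50, 102), (52, 101), (54, 101), (56, 102), (58, 103), (60, 105), (62, 101), (64, 93), (66, 98), (68, 115), (70, 132), (72, 139), (74, 141)]
-y [(-50, 104), (-52, 104), (-54, 104), (-56, 105), (-58, 106), (-60, 105), (-62, 93), (-64, 91), (-66, 114), (-68, 133), (-70, 138), (-72, 138), (-74, 138)]
0.037 [ 734.2 -266.2] [22.1 28.9] 43.1
0.059 [ 742.4 -270.7] [21.5 27.9] 38.9
0.037 [ 575.  -391.6] [115.7  43.2] 3.8
0.059 [ 587.8 -393.6] [112.1  41.9] 3.8
0.037 [ 664.4 -253. ] [ 27.8 119.2] 7.3
0.059 [ 674.4 -259.2] [ 27.  115.5] 7.3
0.037 [ 405.8 -248.1] [74.5 15.5] 25.2
0.059 [ 423.9 -254.5] [72.2 15. ] 25.2
0.037 [562.  -94.6] [79.9 36.5] 4.3
0.059 [ 575.3 -105.7] [77.4 35.3] 4.3
```

Run:
```python
from h import *
t=dict(np.load("t15.npz"));s=dict(np.load("s15.npz"))
a=cv2.resize(t["pixels"][150:210,335:402],None,fx=9,fy=9,interpolation=cv2.INTER_NEAREST)
a=cv2.convertScaleAbs(a,alpha=1.6,beta=-90);cv2.imwrite("pics/t15z.png",a)
a=cv2.resize(s["pixels"][270:350,130:220],None,fx=7.4,fy=7.4,interpolation=cv2.INTER_NEAREST)
a=cv2.convertScaleAbs(a,alpha=2,beta=-90);cv2.imwrite("pics/s15z.png",a)
# same line profile in t0 (no scraper)
t0=dict(np.load("top0.npz"));s0=dict(np.load("scene0.npz"))
al=np.radians(7.0);ex=np.array([np.cos(al),np.sin(al)]);ey=np.array([-np.sin(al),np.cos(al)]);h=np.array([.6605,-.2503])
for nm,c in(("t0",t0),("s0",s0)):
    g=cv2.cvtColor(c["pixels"],cv2.COLOR_BGR2GRAY).astype(np.float32)
    for sg in(1,-1):
        o=[]
        for r in np.arange(.056,.074,.001):
            o.append((np.mean([cv2.getRectSubPix(g,(1,1),tuple(map(float,proj(c,np.r_[h+ex*k+ey*sg*r,.004]))))[0,0] for k in np.arange(-.08,-.03,.005)]),r))
        print(nm,sg,min(o))
```

```text
t0 1 (np.float32(126.36302), np.float64(0.065))
t0 -1 (np.float32(124.40752), np.float64(0.064))
s0 1 (np.float32(95.47589), np.float64(0.066))
s0 -1 (np.float32(88.657936), np.float64(0.063))
```

View pics/t15z.png

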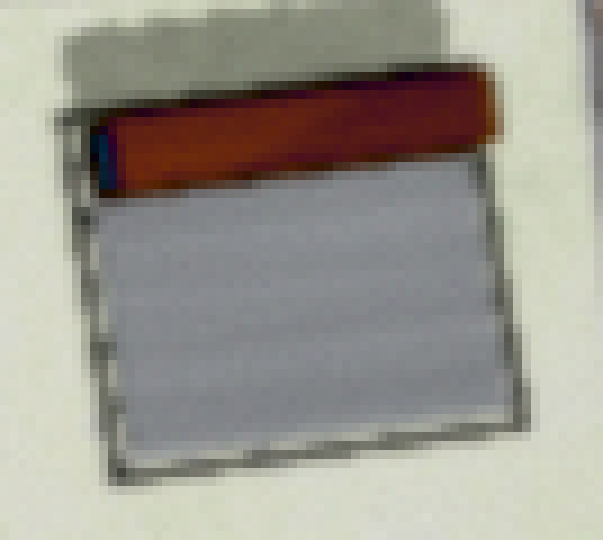

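View pics/s15z.png

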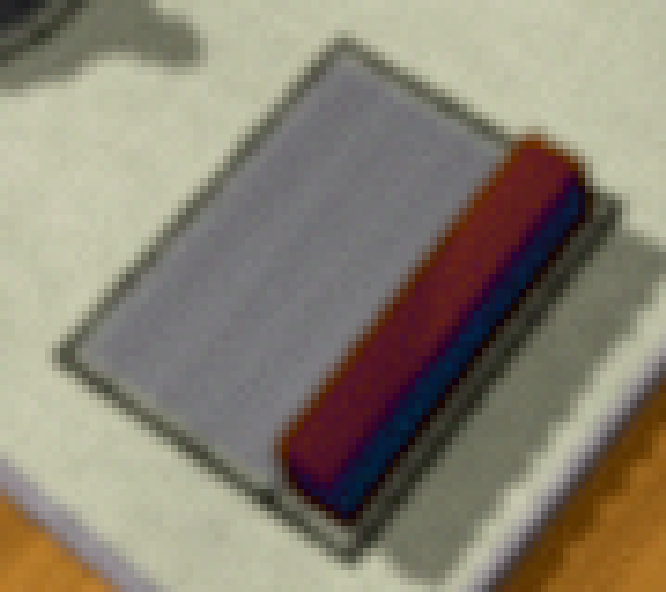

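Run:
```python
from h import *
from cell import bot
a=np.load("top0.npz")["pixels"].astype(int);b=np.load("t15.npz")["pixels"].astype(int)
for n,(x0,y0,x1,y1) in dict(brush=(262,160,288,240),cup=(265,112,297,144),spatblade=(105,150,120,190),spathandle=(105,190,120,245)).items():
    print(n,np.abs(a-b)[y0:y1,x0:x1].mean().round(2))
t=dict(np.load("t15.npz"));print([zp(t,u,v).round(3) for u,v in((136,200),(160,200))])
print(bot.get_obs()["time"],bot.sign_off())
```

```text
brush 6.87
cup 8.15
spatblade 29.43
spathandle 6.77
[array([0.557, 0.329, 0.209]), array([0.563, 0.302, 0.098])]
the job is handed in; nothing more can be done
27.85 None
```

The job is done and handed in at 27.9 s on the robot's clock.

What I did: I swung the latch lever clear by its peg and opened the lid by its bar to about 1.82 rad. I set the scraper down in its outline, gripping it across the handle. The cutter came out on a grip tilted 12°, to keep the gripper off the lid, and went down in its circle. The contact reading was 5–8 N as each touched the tray, and I let go only after that.

Last checks:
- **Latch and lid:** the top view shows the lever pointing away from the lid. Depth readings on the lid after the last move match those from just after it was opened, so it has stayed put.
- **Scraper:** it lies flat at a yaw of 7.0°, against 7.0° for the outline. The handle sits in the strip, and both views show paper between the blade and the line on all three free sides. My position estimates of the handle from the two cameras differed by about 6 mm, because the handle's sides show in both views. I therefore relied on the paper gaps.
- **Cutter:** it stands upright with its handle on top, and the bar's middle is about 1 mm from the centre of the circle.
- **Brush and cup:** they look unmoved against the first picture.
- **Spatula:** it looks in the same place, but this is less certain. The comparison over its blade showed a clear change in brightness. I put that down to the open lid's shadow and did not check it further.
- **Arm:** it stood free with about zero contact force when I handed in.

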